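# Open the paint chest on its struts and set the green plaque on the easel

## Robot

A 6-joint arm with a two-finger parallel gripper is mounted at the origin on the work surface. World frame = base frame: x ahead of the robot, y to its left, z up, the work surface at z = 0. Lengths are in m, angles in degrees, forces in N, time in s.
With the tool pointing down it reaches from about 0.25 to 0.725 m from the base axis. Payload 9.7 kg.
Tool frame: the origin (TCP) lies at the very end of the fingers, on their centre line; the grasp point (between the pads) lies 19 mm behind it; x points along the fingers, z is the direction in which the jaws open and shut, and the axes are right-handed (so a half turn about x gives the same grasp; the last joint's range is limited). The gripper opens to 85 mm and grips with 20 to 120 N. Pads are 22 mm wide; open, the fingers measure 114 mm over their backs; the gripper's body (76 mm by 85 mm) begins 54 mm behind the grasp point. The pads swing forward as they close: fully open they stand 13 mm farther back than shut.
Start: joints at [68.297, 4.979, 10.078, 95.1, 0, 90], TCP at [0.203, 0.511, 0.231] pointing down, gripper open.
Joint ranges: [-179.16, 179.16], [-48.56, 103.87], [-65.8, 70.77], [-126.05, 130.52], [-82.76, 87.17], [-180, 180]. Speed limits (degrees/s): [127.2, 127.2, 147.25, 180, 180, 180].

## Interface

Orientations are given as [roll, pitch, yaw] about the fixed x, y, z axes, in that order (R = Rz(yaw) Ry(pitch) Rx(roll)).
In Python, from workcell import sensors, vision, job_done gives the robot as it stands.
- The arm moves only by the tool carry_out, never from a script. Its argument "increments" is a list of rows, each a list of 7 numbers: the turn, a rotation vector about the tool's x, y, z in degrees, then the shift along the tool's x, y, z in mm, then the opening in per cent of the stroke, from 0 (shut) to 100 (fully open). A call has 1 to 12 rows; each row shifts and turns the commanded pose from where the row before left it, along the tool's axes as they then stand; what a row does not reach is not made up. A row lasts 1/8 s, in which the tool goes at most 62.5 mm and 10.7 degrees, less where a joint would pass 70% of its speed; a pose out of reach is approached as far as the arm can. A call is refused whole if a number of a shift passes 62.5 or a number of a turn 10.7, either way. A call with a gripper value outside its range is refused whole. The fingers move at their own pace and stop on an object; "squeeze" is the grip in N (left out, the last holds). Time passes only in rows, so rows that do not move let the fingers close. It gives the time, the measured TCP pose, the force and the opening at its end, in the units of the state.
- sensors.get_obs(): the state, without advancing time (a new reading comes with each control period).
- vision.camera(name): name is "side" or "top" or "wrist"; returns the picture (480x640x3 uint8, red, green, blue); there is no depth.
- vision.calibration(name): a dict with "camera_matrix" (3x3 intrinsics, pixels), "extrinsics" (4x4, takes a point from world to camera coordinates); the wrist camera has in their place "mount" (4x4, takes a point from camera to tool coordinates, whose origin is the TCP and whose axes are the tool frame's). Camera axes: x right, y up, looking along -z (the intrinsics and any distortion apply to the point x, -y, -z); pixel columns grow to the right and rows downward; lengths in m; the calibration is good to about 2 mm. A picture is of the moment at which its call begins: read the wrist's pose just before it. calibration takes no time and is no camera call.
- job_done(): hands the job in, once; it reports no verdict.
The state is a dict: "time": time; "q": joint angles; "qd": joint speeds; "joint_efforts": joint torques, N m; "ee_pos": TCP position; "tcp_rot": TCP orientation; "wrist_force": force on the tool from outside, world axes, zero at the start; "torque": the same for the moment, N m; "opening": finger opening in m.
Only numpy, scipy, OpenCV 4.12 (cv2) and the standard library are available. Lean on these libraries where they do the work, as an engineer would, in place of code of your own. Each camera call takes 0.05 s, during which the arm holds its last target.

## Task

Lift the lid of the blue paint chest past its balance point, until its gas struts carry it fully open and it stays up by itself. Then take out the plaque sprayed green and set it down, without dropping it, on the bench easel: foot on the ledge behind the lip, flat against the back rest, in the middle, sprayed side outwards. Leave the red plaque in its place and do not push or knock over the cans, bottles and tape on the table.

Things in the scene. Friction and masses are not known exactly. Their poses are not given: they have to be found in the camera images.
- chest: Blue steel paint chest, fixed, 230 deep (x) x 400 wide (y) x 125 mm high to the rim, walls 4 mm. Origin: centre of its underside; x points from its front (latches, towards the robot) to its back (hinge side), z up. Inside, two bays side by side, a plaque leaning in each; a thin plate 62 mm high between them; pots 51 mm high along the inside of the back wall.
- bay_right (a point): Foot of the chest's right-hand bay (chest frame x 30, y -67, z 14 mm); a plaque's origin stands here within 3 mm. The plaque leans 25 deg from vertical, top edge towards the chest's front, about 132 mm above the table. Its rest bars, on the front side, reach 70 mm up the board; above that it stands free on both sides.
- bay_left (a point): Foot of the left-hand bay (chest frame x 30, y +67, z 14 mm), built like the other one. A lip 6 mm high stands before the plaque's foot, so a plaque is drawn out upwards along its own plane, clear of the open lid behind it.
- chest_lid (a joint): Lid angle in rad: 0 shut, 1.22 (70 deg) fully open at its stop; the front edge rises and swings to the back. Lid 0.95 kg, 230 x 400 mm, 21 mm thick. Left alone below its balance point, somewhere from 0.4 to 0.55 rad, it sinks shut; above it two damped gas struts push it, within 0.5 to 3 s, to the stop and hold it there. Lifting takes about 3 to 6 N at the handle.
- lid_hinge (a point): Middle of the lid's hinge line, which runs along the chest's y axis at the top of its back wall (chest frame x 115, z 125 mm).
- lid_handle (a point): Middle of the handle's bar: round steel, 12 mm thick, 110 mm long, parallel to the hinge line, on two posts on the lid's upper face near its front edge, its centre line 45 mm above that face. With the lid shut it is 195 mm in front of the hinge line and 66 mm above it (191 mm above the table). The bar can turn between finger pads.
- easel: Bench easel of aluminium bars on a dark foot plate 150 (x) x 120 (y) x 8 mm, fixed. Origin: centre of the plate's underside; z up; x points to its open front, away from the robot. The back rest (two bars 70 mm apart, 72 mm up from the ledge, prop legs behind) leans 30 deg from vertical, top towards -x. The ledge is square to it, 130 mm wide, 18 mm deep to a lip 6 mm high.
- easel_seat (a point): On the easel's ledge (easel frame x 35, y 0, z 32 mm): where the middle of the plaque's foot, its origin, comes when it lies flat against the back rest. The plaque's z then leans 30 deg from vertical towards the easel's -x; its sprayed face looks to +x and up.
- plaque_green: The plaque to move: white board, 9 thick x 110 wide x 130 mm tall, about 90 g, sprayed green on one face and along its top edge. Origin: middle of its foot (bottom edge); z up the board, y along its width, x out of the sprayed face. In the chest this face looks up and to the chest's back. It may be in either bay.
- plaque_red: The same kind of plaque sprayed red, in the other bay; to be left where it is. Origin and axes as for the green one.
- can_red: Spray can, white with red band and cap, 52 diameter x 186 mm, standing beside the easel. Origin: centre of its underside.
- can_brown: Brown spray can, 52 diameter x 186 mm, standing at the left of the chest. Origin: centre of its underside.
- bottle_red: Red paint bottle with blue cap, 60 diameter x 153 mm, standing at the left of the chest. Origin: centre of its underside.
- bottle_yellow: Yellow paint bottle, 60 diameter x 153 mm, standing near the far edge of the table. Origin: centre of its underside.
- tape: Roll of cream masking tape lying flat, 100 diameter x 25 mm, before the easel's front. Origin: centre of its underside.

How it is judged:
By the outcome, as a careful person would: the job done as asked, in the order asked, and still so for the second after the job is handed in, with the robot touching nothing.
It also fails if it takes over 54 s, if anything falls off the work surface, if the arm or the gripper's body presses on something with over 40 N, if the wrist force passes 120 N, or if a joint passes its speed limit or range.

## Working session

There is one attempt and no reset: what is moved stays moved. The work goes in short steps, Python scripts to look and compute and a tool call to move; the robot and the scene stay as the last step left them, time stands still between calls to the robot, and variables do not carry over. Pictures are saved under pics/ and viewed, and the job is handed in when it is done.

Besides the shell and the picture viewer there is one more tool, called after ">>>" in YAML: its name, and indented under it one key for each argument. carry_out: Moves the arm, as the interface text tells. Its arguments: {"type":"object","properties":{"increments":{"type":"array"},"squeeze":{"type":"number"}},"required":["increments"]}

```bash
ls; mkdir -p pics
python3 - <<'E'
from workcell import sensors, vision
import cv2,json,numpy as np
np.set_printoptions(precision=4,suppress=True)
print(sensors.get_obs())
for n in ["side","top","wrist"]:
    c=vision.calibration(n);print(n,{k:np.array(v).tolist() if not isinstance(v,str) else v for k,v in c.items()})
    im=vision.camera(n);cv2.imwrite(f"pics/{n}0.png",im[:,:,::-1])
E
```

```text
pics
{'time': 0.0, 'q': array([68.2965,  5.0116, 10.0352, 95.0961, -0.0002, 90.0005]), 'qd': array([ 0.0686, -0.0124, -0.0115, -0.0206,  0.0397,  0.0517]), 'joint_efforts': array([  0.0011, -52.0377,  46.4816,   0.0159,   0.    ,  -0.    ]), 'ee_pos': array([0.2033, 0.5108, 0.2306]), 'tcp_rot': array([-179.8737,   89.9275, -111.5776]), 'wrist_force': array([ 0.2632, -0.1322,  0.6945]), 'torque': array([0.0192, 0.0026, 0.0104]), 'opening': 0.08550745958414248}
side {'camera_matrix': [[478.9545571786868, 0.0, 324.70788652779055], [0.0, 478.9545571786868, 234.12501084759305], [0.0, 0.0, 1.0]], 'extrinsics': [[-0.25567499772481234, -0.9667405652849005, -0.006555529806809504, 0.18911147734226405], [0.9160188911130681, -0.24441744130449752, 0.31807154149679523, -0.5803831027370201], [-0.30909494764942735, 0.0753179515042284, 0.9480440493557271, -1.1891539314305328], [0.0, 0.0, 0.0, 1.0]]}
top {'camera_matrix': [[535.9257955183269, 0.0, 309.2780377053794], [0.0, 535.9257955183269, 234.02260816991662], [0.0, 0.0, 1.0]], 'extrinsics': [[0.017078598210515345, -0.9998297053306291, 0.006991553592088257, -0.0022401620705538214], [0.9831542892161881, 0.018065615449253985, 0.1818825916195701, -0.6090116967002315], [-0.18197792470235344, 0.0037674761985885406, 0.9832953986692491, -1.3311331105261721], [0.0, 0.0, 0.0, 1.0]]}
wrist {'camera_matrix': [[387.0162351564027, 0.0, 320.7473519139628], [0.0, 387.0162351564027, 239.78323691034768], [0.0, 0.0, 1.0]], 'mount': [[-0.00013061554614352856, 0.2752484965224422, -0.9613731055639707, -0.1434025544443945], [-0.000194717207002534, 0.9613730885391341, 0.2752485181030684, 0.06875444259007166], [0.9999999725123934, 0.00022314762151992435, -7.197465253275094e-05, 0.0008745668746309443], [0.0, 0.0, 0.0, 1.0]]}
```

View pics/top0.png

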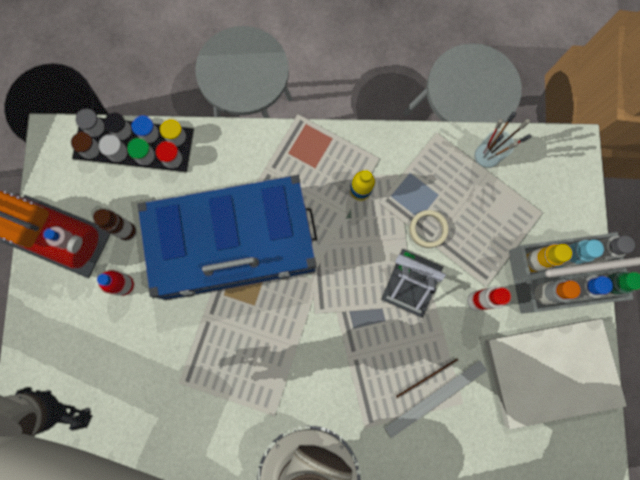

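View pics/side0.png

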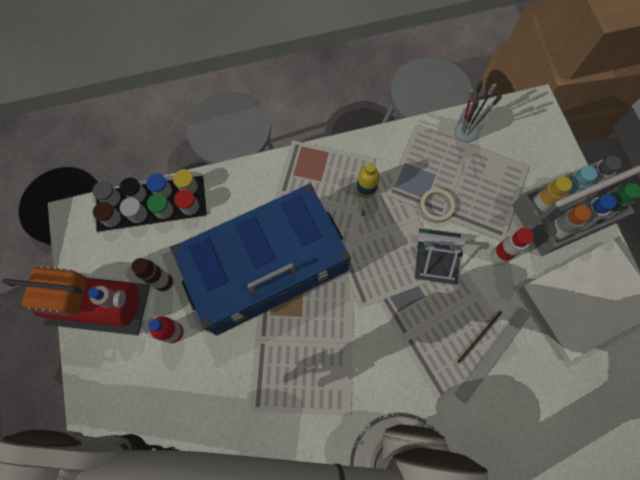

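View pics/wrist0.png

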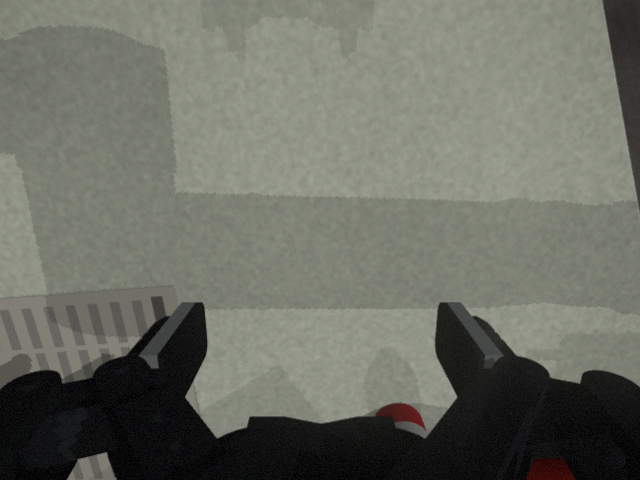

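The top view shows the closed blue chest at about (230,238) with its handle at (230,265), and the easel at about (412,285). In the side view the chest is at (262,255) and the easel at (440,257). The wrist view shows only the fingers and the table. Next I zoom in on the chest and easel.

Run:
```python
import cv2
a=cv2.imread('pics/top0.png');b=cv2.imread('pics/side0.png')
cv2.imwrite('pics/z_top_e.png',cv2.resize(a[230:330,360:480],None,fx=6,fy=6,interpolation=2))
cv2.imwrite('pics/z_side_e.png',cv2.resize(b[215:305,385:495],None,fx=6,fy=6,interpolation=2))
cv2.imwrite('pics/z_top_c.png',cv2.resize(a[170:310,130:330],None,fx=4,fy=4,interpolation=2))
cv2.imwrite('pics/z_side_c.png',cv2.resize(b[185:335,165:360],None,fx=4,fy=4,interpolation=2))
```

```text
(no output)
```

View pics/z_top_e.png

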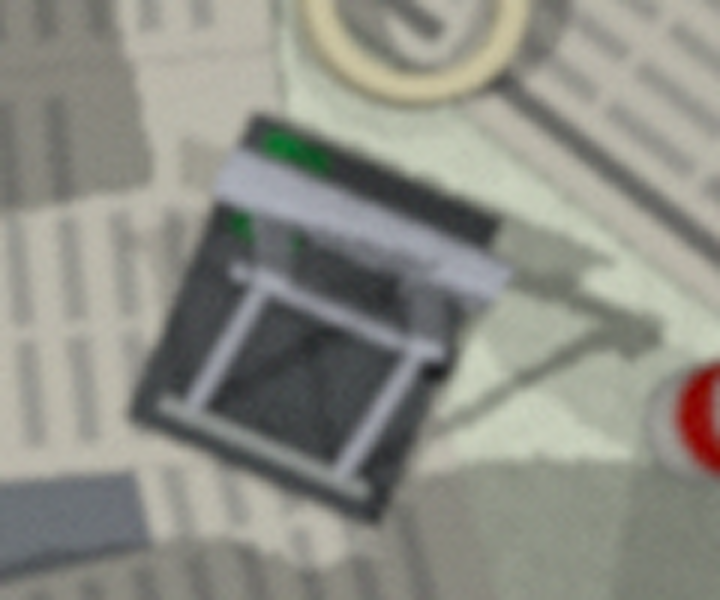

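View pics/z_side_e.png

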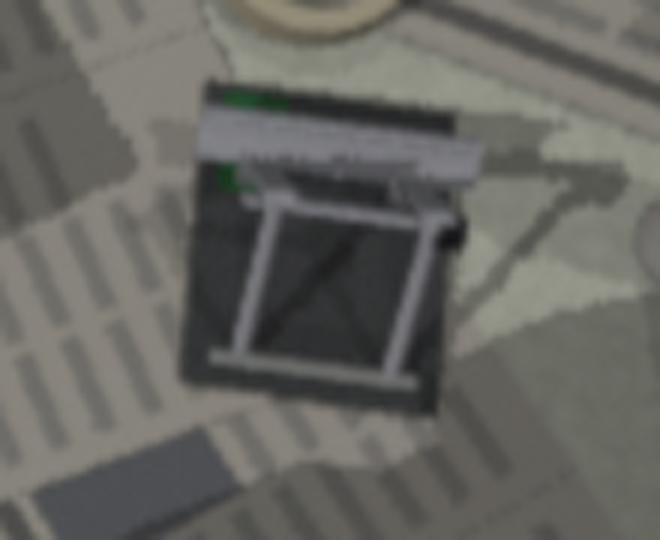

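View pics/z_top_c.png

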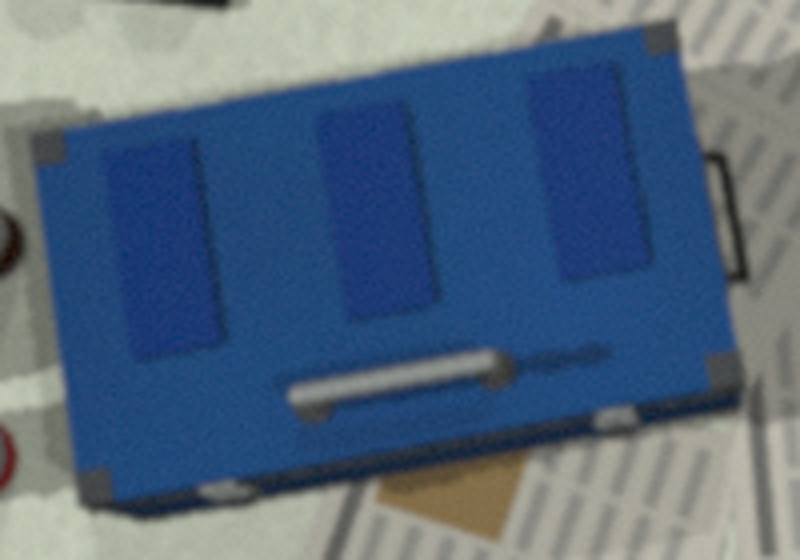

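View pics/z_side_c.png

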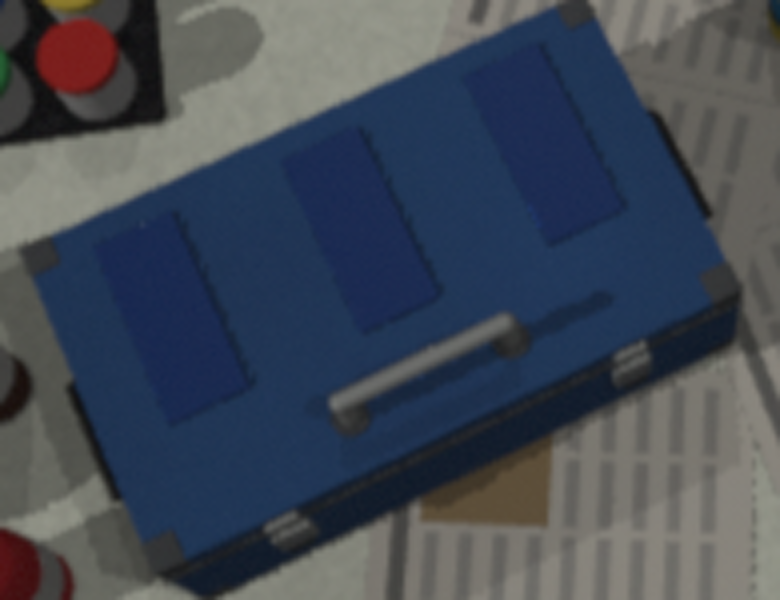

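```bash
cat > h.py <<'E'
import numpy as np,cv2
from workcell import sensors, vision
from scipy.spatial.transform import Rotation as R
np.set_printoptions(precision=4,suppress=True)
def cam(n,obs=None):
    c=vision.calibration(n);K=np.array(c['camera_matrix'])
    if n=='wrist':
        o=obs; T=np.eye(4);T[:3,:3]=R.from_euler('xyz',o['tcp_rot'],degrees=True).as_matrix();T[:3,3]=o['ee_pos']
        E=np.linalg.inv(T@np.array(c['mount']))
    else: E=np.array(c['extrinsics'])
    return K,E
def ray(c,uv):
    K,E=c;u,v=uv
    d=np.array([(u-K[0,2])/K[0,0],-(v-K[1,2])/K[1,1],-1.])
    return -E[:3,:3].T@E[:3,3],E[:3,:3].T@d
def onz(c,uv,z):
    o,d=ray(c,uv);return o+d*(z-o[2])/d[2]
def tri(c1,p1,c2,p2):
    o1,d1=ray(c1,p1);o2,d2=ray(c2,p2)
    s=np.linalg.lstsq(np.c_[d1,-d2],o2-o1,rcond=None)[0]
    a=o1+d1*s[0];b=o2+d2*s[1];return (a+b)/2,np.linalg.norm(a-b)
def proj(c,P):
    K,E=c;p=E[:3,:3]@P+E[:3,3];return np.array([K[0,0]*p[0]/-p[2]+K[0,2],K[1,1]*-p[1]/-p[2]+K[1,2]])
E
python3 - <<'E'
from h import *
t=cam('top');s=cam('side')
tc=lambda x,y:(x/4+130,y/4+170);sc=lambda x,y:(x/4+165,y/4+185)
te=lambda x,y:(x/6+360,y/6+230);se=lambda x,y:(x/6+385,y/6+215)
def fit(names,P,L):
    L=np.array(L);P=np.array(P);a=L-L.mean(0);b=P-P.mean(0)
    th=np.arctan2((a[:,0]*b[:,1]-a[:,1]*b[:,0]).sum(),(a*b).sum());c,S=np.cos(th),np.sin(th)
    o=P.mean(0)-np.array([[c,-S],[S,c]])@L.mean(0)
    print(names,'yaw',np.degrees(th),'o',o,'res',P-(o+L@np.array([[c,-S],[S,c]]).T))
LC=[(.115,.2),(.115,-.2),(-.115,-.2),(-.115,.2)]
T=[tc(35,137),tc(672,22),tc(740,390),tc(86,501)];S=[sc(22,258),sc(585,0),sc(740,287),sc(162,573)]
fit('chest top',[onz(t,p,.146)[:2] for p in T],LC)
fit('chest side',[onz(s,p,.146)[:2] for p in S],LC)
for a,b in zip(T,S):print(tri(t,a,s,b))
print('handle')
for a,b in [(tc(293,397),sc(335,405)),(tc(503,361),sc(512,323))]:
    print(onz(t,a,.191),onz(s,b,.191),tri(t,a,s,b))
LE=[(.075,.06),(.075,-.06),(-.075,-.06),(-.075,.06)]
T=[te(255,112),te(503,222),te(375,522),te(132,420)];S=[se(205,80),se(455,115),se(437,412),se(182,383)]
fit('easel top',[onz(t,p,.008)[:2] for p in T],LE)
fit('easel side',[onz(s,p,.008)[:2] for p in S],LE)
for nm,z,a,b in [('can_red',.186,(502,297),(527,236)),('tape',.025,(431,229),(437,204)),('byel',.153,(366,174),(371,169)),('bred',.153,(103,280),(156,322)),('canbr',.186,(99,217),(141,267))]:
    print(nm,onz(t,a,z),onz(s,b,z))
E
```

```text
chest top yaw 11.312922601316581 o [0.5866 0.2094] res [[-0.0018 -0.0025]
 [-0.0001  0.0034]
 [-0.0019  0.0031]
 [ 0.0037 -0.0039]]
chest side yaw 12.055007972545123 o [0.5859 0.2085] res [[-0.0022  0.    ]
 [-0.0045  0.0002]
 [ 0.003   0.0025]
 [ 0.0037 -0.0027]]
(array([0.6657, 0.4357, 0.1156]), np.float64(0.0004960912273039589))
(array([0.7393, 0.038 , 0.14  ]), np.float64(0.0032945545259374528))
(array([ 0.507 , -0.0047,  0.1861]), np.float64(0.002169558284763091))
(array([0.4384, 0.3811, 0.1343]), np.float64(0.0028709033699015687))
handle
[0.4971 0.2515 0.191 ] [0.4982 0.2501 0.191 ] (array([0.4957, 0.2493, 0.2014]), np.float64(0.0006042695343056996))
[0.5201 0.1316 0.191 ] [0.5201 0.1361 0.191 ] (array([0.5232, 0.1346, 0.1758]), np.float64(0.003743706751250385))
easel top yaw -22.965619285801576 o [ 0.4917 -0.2668] res [[-0.0015 -0.0003]
 [-0.0019  0.0012]
 [ 0.004   0.0021]
 [-0.0006 -0.003 ]]
easel side yaw -22.715712772288917 o [ 0.4927 -0.2668] res [[-0.0002 -0.0003]
 [-0.0015  0.0007]
 [ 0.0024  0.0004]
 [-0.0006 -0.0008]]
can_red [ 0.4459 -0.4361  0.186 ] [ 0.4463 -0.4409  0.186 ]
tape [ 0.6342 -0.3145  0.025 ] [ 0.6376 -0.3093  0.025 ]
byel [ 0.7435 -0.1278  0.153 ] [ 0.7364 -0.1283  0.153 ]
bred [0.4717 0.4937 0.153 ] [0.4795 0.4888 0.153 ]
canbr [0.6164 0.5035 0.186 ] [0.6136 0.4944 0.186 ]
```

Chest and easel poses agree between the two views to about 2 mm. Next I work out the approach to the handle.

```bash
cat >> h.py <<'E'
def Rz(a): return R.from_euler('z',a,degrees=True).as_matrix()
CY=11.7;CO=np.array([.5863,.209,0]);EY=-22.85;EO=np.array([.4922,-.2668,0])
CR=Rz(CY);ER=Rz(EY)
def cw(p): return CO+CR@(np.array(p)/1000.)
def ew(p): return EO+ER@(np.array(p)/1000.)
def cur():
    o=sensors.get_obs();return R.from_euler('xyz',o['tcp_rot'],degrees=True).as_matrix(),o['ee_pos'],o
def Rt(x,z):
    x=np.array(x);z=np.array(z);return np.c_[x,np.cross(z,x),z]
def delta(Rc,pc,Rg,pg):
    rv=np.degrees(R.from_matrix(Rc.T@Rg).as_rotvec());return rv,Rc.T@(pg-pc)*1000, Rg.T@(pg-pc)*1000
E
python3 - <<'E'
from h import *
Rc,p,o=cur();print(Rc)
for s in (1,-1):
    Rg=Rt([0,0,-1],s*CR[:,0]);g=cw([-80,0,191+90]);print(s,g,*delta(Rc,p,Rg,g))
a0=None
for th in np.arange(0,.86,.05):
    x=-195*np.cos(th)+66*np.sin(th);z=195*np.sin(th)+66*np.cos(th)
    if a0: print('%.2f dx %.1f dz %.1f'%(th,x-a0[0],z-a0[1]))
    a0=(x,z)
E
```

```text
[[-0.0004 -0.9291  0.3698]
 [-0.0009  0.3698  0.9291]
 [-1.      0.     -0.001 ]]
1 [0.508  0.1928 0.281 ] [56.5967 -0.0515  0.0276] [ -50.0604 -400.6652 -182.9303] [ -50.2386 -373.2501  233.8003]
-1 [0.508  0.1928 0.281 ] [-123.4033   -0.0324   -0.0604] [ -50.0604 -400.6652 -182.9303] [ -50.2386  373.2501 -233.8003]
0.05 dx 3.5 dz 9.7
0.10 dx 4.0 dz 9.5
0.15 dx 4.5 dz 9.3
0.20 dx 4.9 dz 9.0
0.25 dx 5.4 dz 8.8
0.30 dx 5.8 dz 8.5
0.35 dx 6.2 dz 8.2
0.40 dx 6.6 dz 7.9
0.45 dx 7.0 dz 7.5
0.50 dx 7.4 dz 7.2
0.55 dx 7.7 dz 6.8
0.60 dx 8.1 dz 6.4
0.65 dx 8.4 dz 6.0
0.70 dx 8.7 dz 5.5
0.75 dx 8.9 dz 5.1
0.80 dx 9.2 dz 4.7
0.85 dx 9.4 dz 4.2
```

>>> carry_out:
  increments:
    - [8,0,0,-10,0,0,60]
    - [8,0,0,-10,0,0,60]
    - [8,0,0,-10,0,0,60]
    - [8,0,0,-10,0,0,60]
    - [8,0,0,-10,0,0,60]
    - [8,0,0,0,-20,10,60]
    - [8.6,0,0,0,-40,20,60]
    - [0,0,0,0,-50,30,60]
    - [0,0,0,0,-50,30,60]
    - [0,0,0,0,-50,30,60]
    - [0,0,0,0,-50,30,60]
    - [0,0,0,0,-50,30,60]

```text
time: 1.65
ee_pos: [0.4529, 0.2516, 0.2812]
tcp_rot: [45.4, 90.0, 57.1]
wrist_force: [0.7, 1.9, 0.4]
opening: 0.051
```

Run:
```python
from h import *
Rc,p,o=cur();print(o['time'],o['q'],p,o['wrist_force'])
Rg=Rt([0,0,-1],CR[:,0])
print(*delta(Rc,p,Rg,cw([-80,0,191+90])))
```

```text
1.65 [ 29.0508   1.9973  12.5657 100.5662   0.0012 107.3491] [0.4529 0.2516 0.2812] [0.6867 1.9458 0.4467]
[ 0.0018  0.0018 -0.0018] [  0.1847 -68.7335  42.0364] [  0.1856 -68.7322  42.0385]
```

Next I move above the handle and look with the wrist camera.

>>> carry_out:
  increments:
    - [0,0,0,0,-35,21,60]
    - [0,0,0,0,-34,21,60]
    - [0,0,0,0,0,0,60]

```text
time: 2.02
ee_pos: [0.5083, 0.1922, 0.2805]
tcp_rot: [-156.1, 89.9, -144.6]
wrist_force: [-0.6, 0.5, -0.1]
opening: 0.0514
```

Run:
```python
from h import *
Rc,p,o=cur();print(o['time'],p,o['wrist_force'])
im=vision.camera('wrist');cv2.imwrite('pics/w1.png',im[:,:,::-1]);c=cam('wrist',o)
for y in(-55,0,55):print(proj(c,cw([-80,y,191])))
```

```text
2.025 [0.5083 0.1922 0.2805] [-0.5943  0.4604 -0.0535]
[318.8636 322.8983]
[318.4368 243.8307]
[317.9533 154.2527]
```

View pics/w1.png

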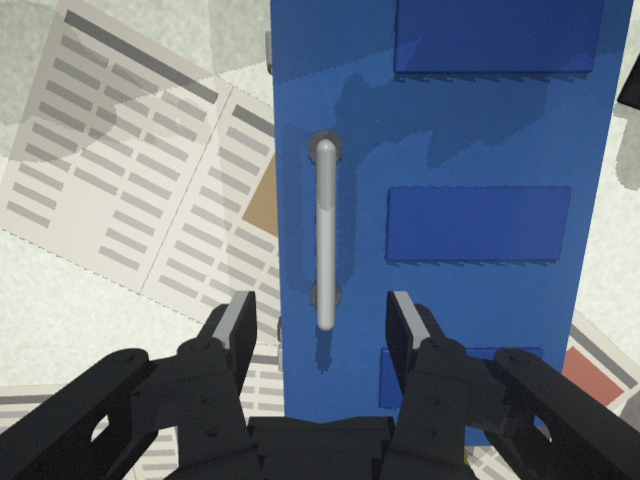

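The bar runs from (326,143) to (327,325). That is about 8 px right of the prediction, so I shift about 4 mm towards the chest's back and descend.

>>> carry_out:
  increments:
    - [0,0,0,30,0,2,60]
    - [0,0,0,30,0,2,60]
    - [0,0,0,30,0,0,60]
    - [0,0,0,13,0,0,60]
    - [0,0,0,0,0,0,30]
    - [0,0,0,0,0,0,5]
    - [0,0,0,0,0,0,5]
    - [0,0,0,0,0,0,5]
  squeeze: 30

```text
time: 3.08
ee_pos: [0.5106, 0.1952, 0.1798]
tcp_rot: [50.6, 89.9, 62.3]
wrist_force: [-4.8, -0.5, 4.2]
opening: 0.0105
```

Run:
```python
from h import *
Rc,p,o=cur();print(o['time'],p,o['wrist_force'],o['torque'],o['opening'],CR.T@(p-CO))
im=vision.camera('wrist');cv2.imwrite('pics/w2.png',im[:,:,::-1])
```

```text
3.075 [0.5106 0.1952 0.1798] [-4.7981 -0.4649  4.1817] [-0.0327  1.1133  0.0298] 0.010549889921067038 [-0.0769  0.0018  0.1798]
```

View pics/w2.png

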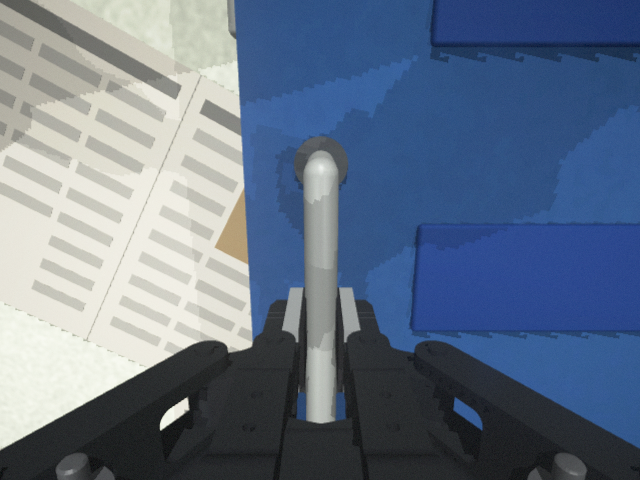

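The fingers hold the bar near column 321. I now lift along the arc.

>>> carry_out:
  increments:
    - [0,0,0,-9.7,0,3.5,5]
    - [0,0,0,-9.5,0,4,5]
    - [0,0,0,-9.3,0,4.5,5]
    - [0,0,0,-9,0,4.9,5]
    - [0,0,0,-8.8,0,5.4,5]
    - [0,0,0,-8.5,0,5.8,5]
    - [0,0,0,-8.2,0,6.2,5]
    - [0,0,0,-7.9,0,6.6,5]
    - [0,0,0,-7.5,0,7,5]
    - [0,0,0,-7.2,0,7.4,5]

```text
time: 4.38
ee_pos: [0.5637, 0.2061, 0.2665]
tcp_rot: [124.4, 89.9, 136.1]
wrist_force: [-14.0, -1.3, 10.3]
opening: 0.0107
```

Run:
```python
from h import *
Rc,p,o=cur();print(o['time'],p,o['wrist_force'],o['torque'],o['opening'],CR.T@(p-CO))
im=vision.camera('wrist');cv2.imwrite('pics/w3.png',im[:,:,::-1])
```

```text
4.375 [0.5637 0.2061 0.2665] [-13.9677  -1.273   10.253 ] [-0.2676  3.0916 -0.0515] 0.010685116469897126 [-0.0227  0.0018  0.2665]
```

View pics/w3.png

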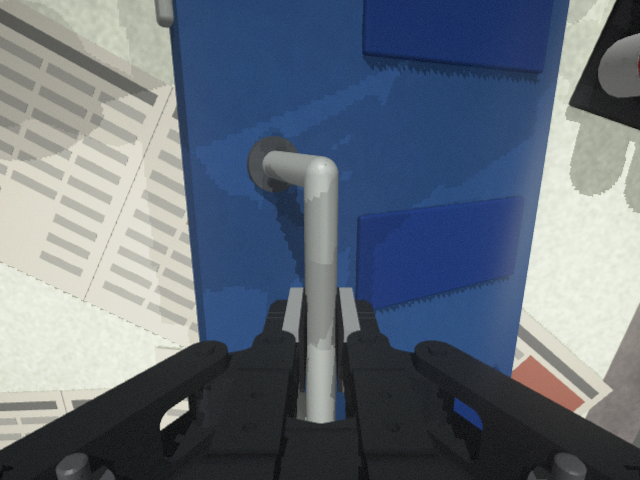

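The bar is still held and the lid is at about 0.48 rad. The reaction points radially outward at about 17 N, so I ease out by about 2 mm as I go on.

>>> carry_out:
  increments:
    - [0,0,0,-8,0,6.5,5]
    - [0,0,0,-7.4,0,7.2,5]
    - [0,0,0,-6,0,8.4,5]
    - [0,0,0,-5.5,0,8.7,5]
    - [0,0,0,-5.1,0,8.9,5]

```text
time: 5.05
ee_pos: [0.6041, 0.2144, 0.2976]
tcp_rot: [25.4, 89.9, 37.1]
wrist_force: [-6.9, 1.0, 7.4]
opening: 0.0105
```

Run:
```python
from h import *
Rc,p,o=cur();print(o['time'],p,o['wrist_force'],o['torque'],o['opening'],CR.T@(p-CO),o['q'])
im=vision.camera('side');cv2.imwrite('pics/s4.png',im[:,:,::-1])
```

```text
5.05 [0.6041 0.2144 0.2976] [-6.8509  0.9995  7.3766] [0.0264 1.4717 0.0063] 0.010549665311582569 [0.0185 0.0017 0.2976] [ 19.531   20.9952  36.6404 105.5579   0.0277  97.8283]
```

View pics/s4.png

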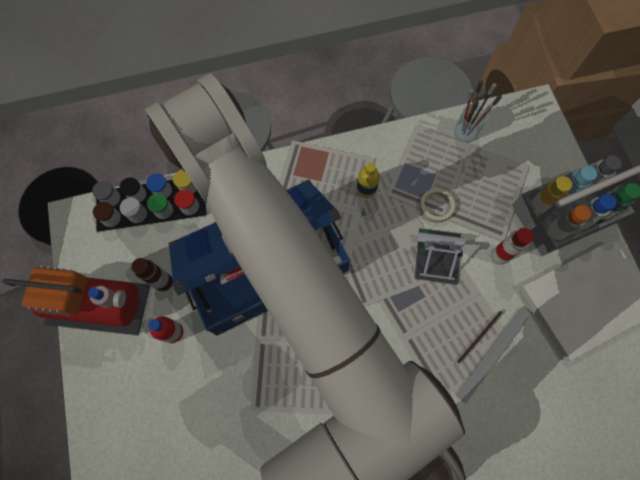

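Lid at about 0.75 rad, past balance. I open the fingers and withdraw upwards quickly.

>>> carry_out:
  increments:
    - [0,0,0,-3,0,4,45]
    - [0,0,0,-10,0,6,45]
    - [0,0,0,-50,0,5,45]
    - [0,0,0,-60,0,0,45]
    - [0,0,0,-40,0,-30,60]
    - [0,0,0,0,0,-55,80]
    - [0,0,0,0,0,-55,80]
    - [0,0,0,0,0,-50,80]

```text
time: 6.1
ee_pos: [0.4485, 0.1813, 0.4342]
tcp_rot: [6.6, 89.3, 18.2]
wrist_force: [-0.3, -0.7, 0.5]
opening: 0.0682
```

Run:
```python
from h import *
Rc,p,o=cur();print(o['time'],p,o['wrist_force'],o['opening'],CR.T@(p-CO),o['q'])
for n in('side','wrist','top'):
    im=vision.camera(n);cv2.imwrite(f'pics/{n}5.png',im[:,:,::-1])
```

```text
6.1 [0.4485 0.1813 0.4342] [-0.2955 -0.6926  0.5055] 0.06823311172636548 [-0.1405  0.0008  0.4342] [ 22.0307   6.0449  35.3873 118.6755  -0.0443 100.3535]
```

View pics/side5.png

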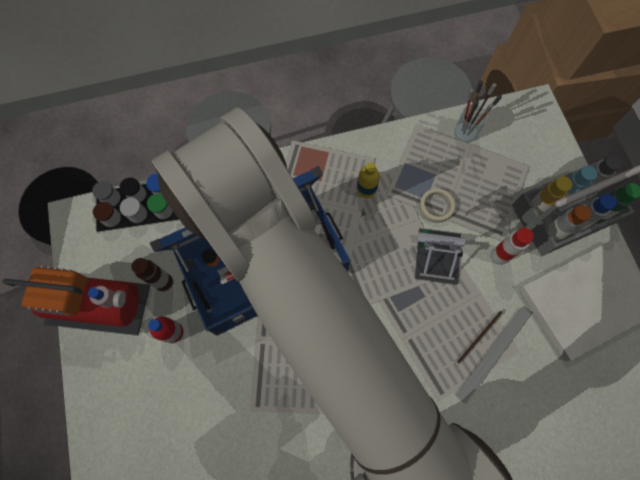

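View pics/wrist5.png

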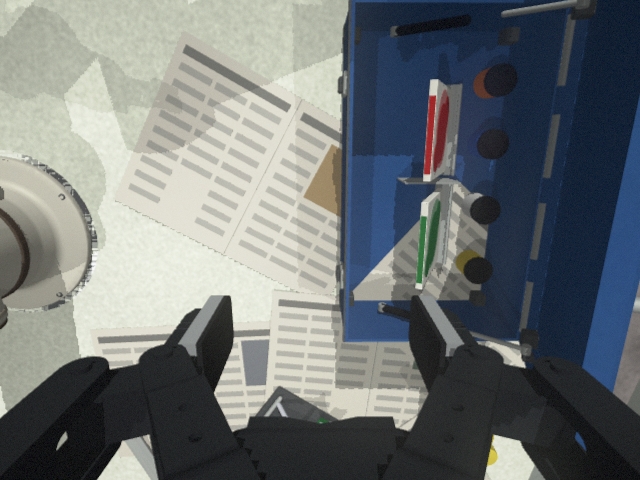

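View pics/top5.png

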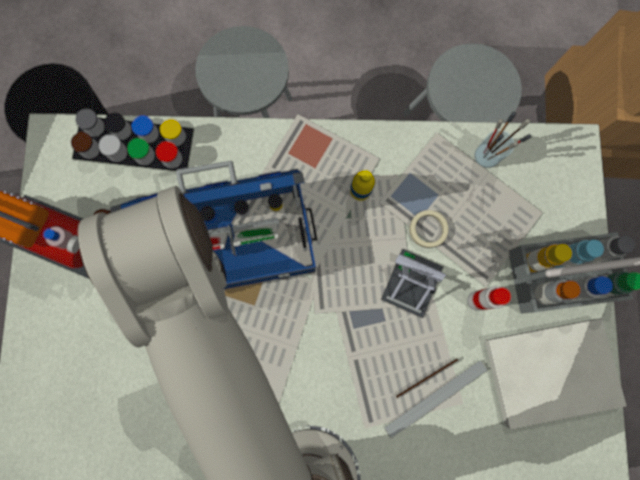

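The lid is fully up at the stop. The green plaque is in the right bay at about (430,240) in the wrist view, and the red is in the left bay at about (437,130). I zoom in for the top edge.

Run:
```python
from h import *
_,p,o=cur()
# pose at the moment of wrist5 = steady
c=cam('wrist',o)
a=cv2.imread('pics/wrist5.png')
cv2.imwrite('pics/z5.png',cv2.resize(a[170:310,350:550],None,fx=4,fy=4,interpolation=2))
b=cv2.imread('pics/top5.png');cv2.imwrite('pics/z5t.png',cv2.resize(b[170:310,190:330],None,fx=4,fy=4,interpolation=2))
ux=np.array([np.cos(np.radians(25)),0,np.sin(np.radians(25))]);uz=np.array([-np.sin(np.radians(25)),0,np.cos(np.radians(25))])
for yy in(-55,55):
  for xx in(-4.5,4.5):
    q=np.array([30,-67+yy,14])+130*uz+xx*ux;print(yy,xx,q,proj(c,cw(q)),proj(c,cw(q))*4-[1400,680])
```

```text
-55 -4.5 [ -29.0188 -122.      129.9182] [405.4342 288.936 ] [221.7368 475.7441]
-55 4.5 [ -20.862  -122.      133.7218] [412.6334 290.1026] [250.5335 480.4104]
55 -4.5 [-29.0188 -12.     129.9182] [411.0133 202.484 ] [244.0533 129.9361]
55 4.5 [-20.862  -12.     133.7218] [418.7334 203.052 ] [274.9335 132.208 ]
```

View pics/z5.png

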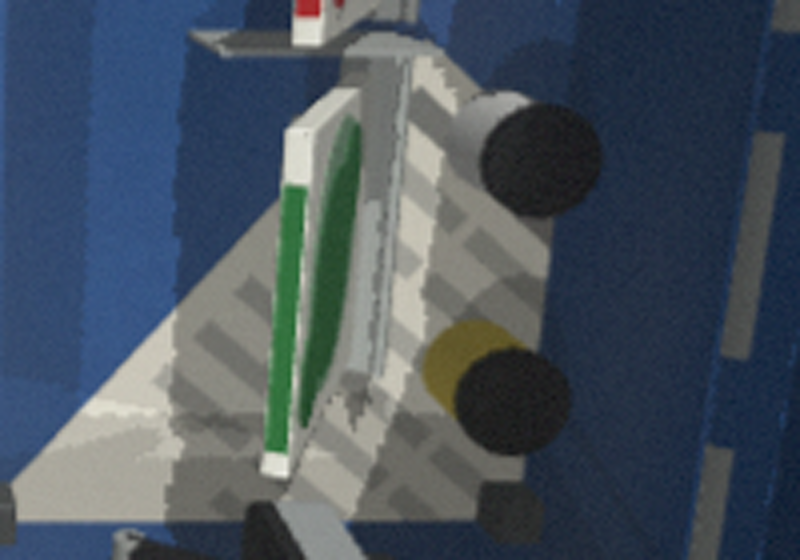

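View pics/z5t.png

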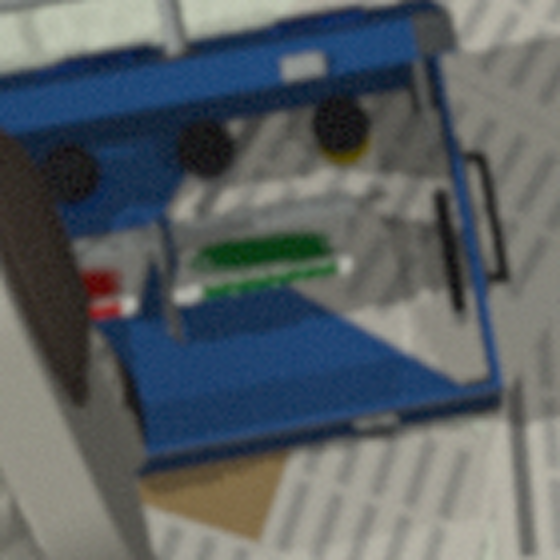

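Run:
```python
from h import *
_,p,o=cur();print(o['tcp_rot'],R.from_euler('xyz',o['tcp_rot'],degrees=True).as_matrix())
c=cam('wrist',o);t=cam('top')
I=lambda P:CR.T@(P-CO)*1000
for q in [(178,297),(347,264)]:
    print('top',I(onz(t,(q[0]/4+190,q[1]/4+170),.132)))
for q in [(299,128),(275,474)]:
    print('wrist',I(onz(c,(q[0]/4+350,q[1]/4+170),.132)))
# chest rim front corner right, top view zoomed (497,385)
print(I(onz(t,(497/4+190,380/4+170),.125)),I(onz(t,(145/4+190,460/4+170),.125)))
print('rim proj wrist',[proj(c,cw(q)) for q in [(-115,-200,125),(-115,200,125),(-115,0,125)]])
```

```text
[ 7.2328 89.196  18.9497] [[ 0.0133 -0.2031  0.9791]
 [ 0.0046  0.9792  0.203 ]
 [-0.9999  0.0018  0.0139]]
top [-23.4524 -14.2542 132.    ]
top [ -22.3558 -118.7911  132.    ]
wrist [-13.3854 -11.0855 132.    ]
wrist [ -12.847  -120.6243  132.    ]
[-108.4193 -195.6553  125.    ] [-116.7884   22.0354  125.    ]
rim proj wrist [array([336.2157, 342.5682]), array([340.452 ,   0.2624]), array([338.0806, 191.8733])]
```

Run:
```python
import cv2
a=cv2.imread('pics/wrist5.png')
cv2.imwrite('pics/z5b.png',cv2.resize(a[220:360,300:500],None,fx=4,fy=4,interpolation=2))
```

```text
(no output)
```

View pics/z5b.png

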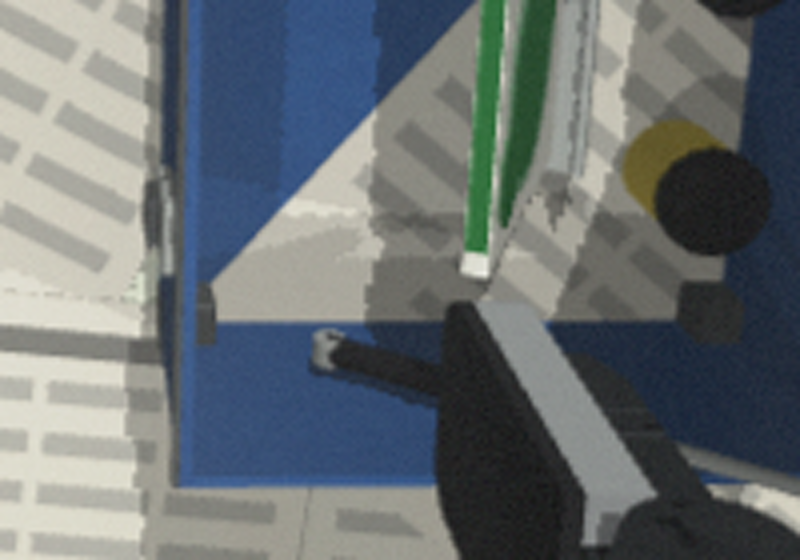

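```bash
cat >> h.py <<'E'
CO=CO+CR@np.array([.002,0,0])
S25,C25=np.sin(np.radians(25)),np.cos(np.radians(25))
ux=np.array([C25,0,S25]);uz=np.array([-S25,0,C25])
RG=Rt(CR@-uz,CR@ux)
def gp(h,y=-67): return cw(np.array([30,y,14])+h*uz)
E
python3 - <<'E'
from h import *
Rc,p,o=cur();print(o['time'],o['tcp_rot'],p)
print(*delta(Rc,p,RG,gp(300)))
E
```

```text
6.25 [ 7.2328 89.196  18.9497] [0.4477 0.1811 0.4361]
[ -0.0055 -24.2024  -0.1034] [150.7159 -68.0108  44.4505] [155.8089 -67.7313 -21.276 ]
```

>>> carry_out:
  increments:
    - [0,-8.2,0,0,-10,0,60]
    - [0,-8.2,0,0,-10,0,60]
    - [0,-8.2,0,10,-15,0,60]
    - [0,0,0,45,-17,-7,60]
    - [0,0,0,45,-16,-7,60]
    - [0,0,0,45,0,-7,60]
    - [0,0,0,0,0,0,60]
    - [0,0,0,0,0,0,60]

```text
time: 7.25
ee_pos: [0.5049, 0.124, 0.2957]
tcp_rot: [0.2, 64.7, 11.9]
wrist_force: [-0.1, -0.1, 0.6]
opening: 0.0513
```

Run:
```python
from h import *
Rc,p,o=cur();print(o['time'],p,o['wrist_force'],o['q'])
im=vision.camera('wrist');cv2.imwrite('pics/w6.png',im[:,:,::-1])
print(*delta(Rc,p,RG,gp(300)))
c=cam('wrist',o)
for yy in(-55,55):
  for xx in(-4.5,4.5):print(proj(c,cw(np.array([30,-67+yy,14])+130*uz+xx*ux)))
print(proj(c,cw((-115,-200,125))))
```

```text
7.25 [0.5049 0.124  0.2957] [-0.1227 -0.1038  0.5898] [ 14.3884 -23.1285 -11.7781  76.0606  -1.0773  92.4649]
[-0.0341  0.311  -0.0719] [ 9.7956 -0.2834 -2.2798] [ 9.8082 -0.2698 -2.2268]
[310.2494 275.6288]
[320.3587 275.6001]
[309.1624 148.8392]
[320.2393 148.829 ]
[217.7347 373.7102]
```

View pics/w6.png

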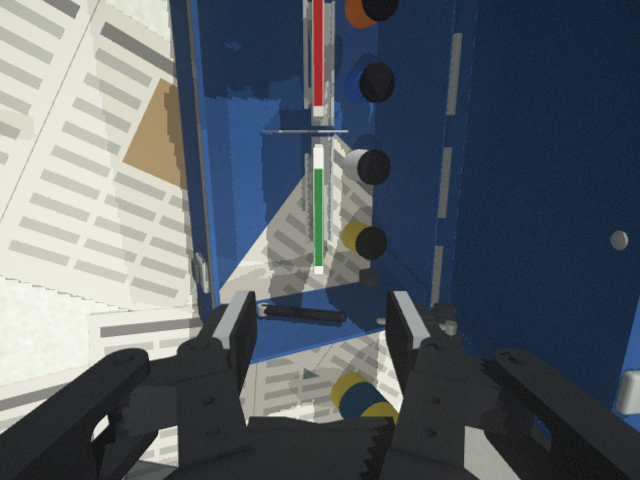

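The green plaque's top edge is edge-on at column 319, rows 146–272, so it is already centred between the jaws. I go down to just above it and look again.

>>> carry_out:
  increments:
    - [0,0.3,0,40,0,0,60]
    - [0,0,0,40,1,0,60]
    - [0,0,0,40,1,0,60]
    - [0,0,0,40,0,0,60]
    - [0,0,0,0,0,0,60]
    - [0,0,0,0,0,0,60]

```text
time: 8.05
ee_pos: [0.5707, 0.14, 0.1512]
tcp_rot: [0.2, 64.9, 11.9]
wrist_force: [0.2, 0.4, 0.4]
opening: 0.0511
```

Run:
```python
from h import *
Rc,p,o=cur();print(o['time'],p,o['wrist_force'],o['q'])
im=vision.camera('wrist');cv2.imwrite('pics/w7.png',im[:,:,::-1])
print(*delta(Rc,p,RG,gp(92)))
c=cam('wrist',o)
for yy in(-55,55):
  for xx in(-4.5,4.5):print(proj(c,cw(np.array([30,-67+yy,14])+130*uz+xx*ux)))
```

```text
8.05 [0.5707 0.14   0.1512] [0.1678 0.4115 0.3819] [ 14.2746 -15.6916 -22.3519  58.2925  -1.0072  92.3574]
[-0.025   0.066  -0.0834] [58.2694 -2.7132 -2.5354] [58.2761 -2.6273 -2.4694]
[303.5715 396.8371]
[321.7346 396.8064]
[300.2592 172.7945]
[321.8005 172.7802]
```

View pics/w7.png

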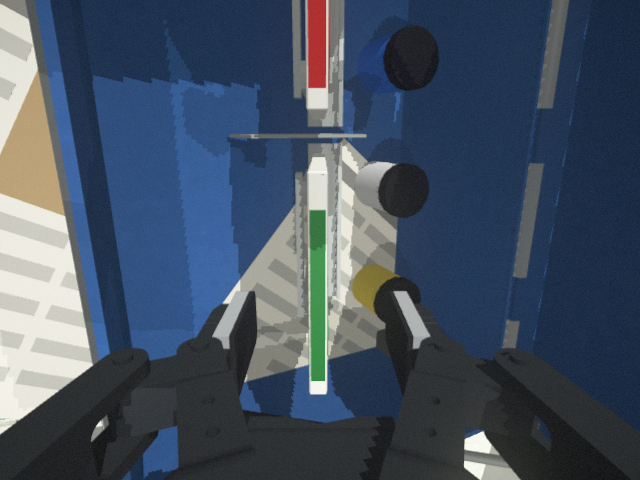

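The strip is centred near column 318 and the fingers near 321.5. I make a small correction, go down 58 mm and grip.

>>> carry_out:
  increments:
    - [0,0,0,20,-1,-0.7,60]
    - [0,0,0,20,-1,-0.7,60]
    - [0,0,0,18,0,0,60]
    - [0,0,0,0,0,0,40]
    - [0,0,0,0,0,0,25]
    - [0,0,0,0,0,0,3]
    - [0,0,0,0,0,0,3]
    - [0,0,0,0,0,0,3]
  squeeze: 40

```text
time: 9.1
ee_pos: [0.594, 0.1427, 0.0966]
tcp_rot: [0.2, 64.9, 11.9]
wrist_force: [2.6, 0.6, 5.5]
opening: 0.0087
```

Run:
```python
from h import *
Rc,p,o=cur();print(o['time'],p,o['wrist_force'],o['torque'],o['opening'])
im=vision.camera('wrist');cv2.imwrite('pics/w8.png',im[:,:,::-1])
print(*delta(Rc,p,RG,gp(92)))
```

```text
9.1 [0.594  0.1427 0.0966] [2.5602 0.5984 5.5348] [ 0.1437 -0.7953 -0.0259] 0.008737776955862166
[-0.0394  0.0685 -0.0776] [-1.0669 -0.5361 -0.5315] [-1.0656 -0.5372 -0.5332]
```

View pics/w8.png

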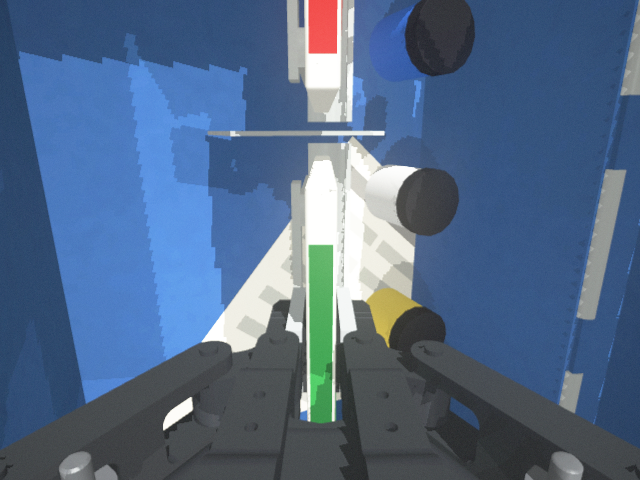

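The board is held: opening 8.7 mm, strip at column 321. I draw it out along its plane.

>>> carry_out:
  increments:
    - [0,0,0,-10,0,0,3]
    - [0,0,0,-20,0,0,3]
    - [0,0,0,-25,0,0,3]
    - [0,0,0,-30,0,0,3]
    - [0,0,0,-30,0,0,3]
    - [0,0,0,-30,0,0,3]
    - [0,0,0,-30,0,0,3]
    - [0,0,0,-20,0,0,3]
    - [0,0,0,0,0,0,3]
    - [0,0,0,0,0,0,3]

```text
time: 10.4
ee_pos: [0.5124, 0.1255, 0.2703]
tcp_rot: [0.2, 65.2, 11.9]
wrist_force: [0.1, 0.8, -1.2]
opening: 0.0085
```

Run:
```python
from h import *
Rc,p,o=cur();print(o['time'],p,o['wrist_force'],o['torque'],o['opening'],o['q'])
for n in('wrist','top','side'):
  im=vision.camera(n);cv2.imwrite(f'pics/{n}9.png',im[:,:,::-1])
S,C=.5,np.cos(np.radians(30))
REt=Rt(ER@np.array([S,0,-C]),ER@np.array([C,0,S]))
uzE=ER@np.array([-S,0,C])
for h in (92,160,230):
  print(h,ew([35,0,32])+uzE*h/1000,*delta(Rc,p,REt,ew([35,0,32])+uzE*h/1000))
```

```text
10.4 [0.5124 0.1255 0.2703] [ 0.1211  0.8482 -1.1785] [-0.1187  0.4433  0.034 ] 0.008536870672130109 [ 14.3221 -22.4082 -13.9768  73.678   -1.032   92.4172]
92 [ 0.4821 -0.2625  0.1117] [ 30.6501  -5.09   -15.961 ] [  98.2263 -374.0529 -164.6427] [ 198.7921 -369.3576   26.978 ]
160 [ 0.4507 -0.2493  0.1706] [ 30.6501  -5.09   -15.961 ] [  33.0441 -354.6954 -165.4046] [ 130.7921 -369.3576   26.978 ]
230 [ 0.4185 -0.2357  0.2312] [ 30.6501  -5.09   -15.961 ] [ -34.0551 -334.7686 -166.1889] [  60.7921 -369.3576   26.978 ]
```

View pics/wrist9.png

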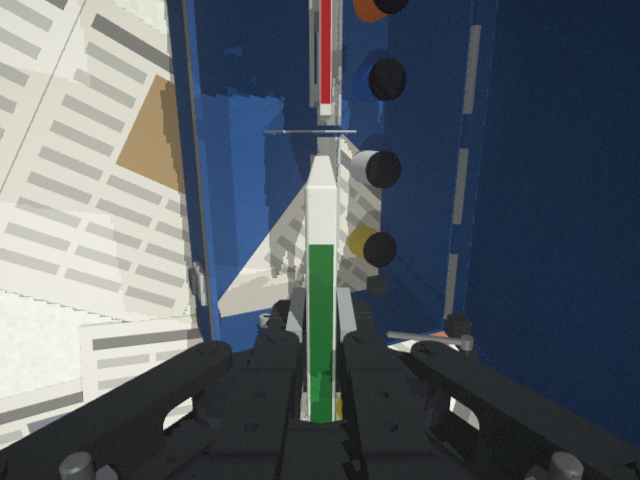

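View pics/top9.png

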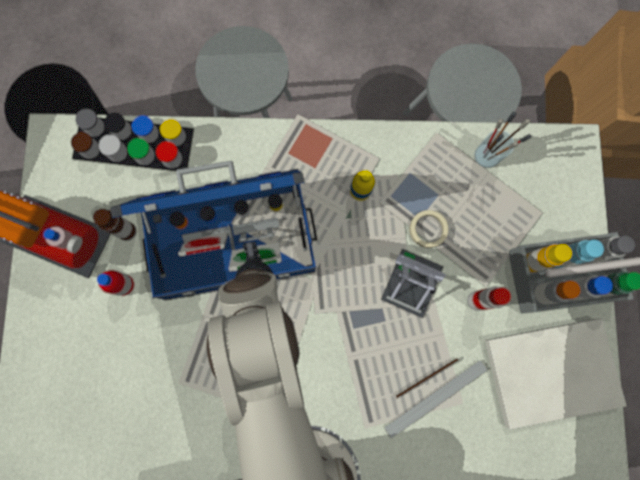

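>>> carry_out:
  increments:
    - [7.66,-1.27,-3.99,0,-5,0,3]
    - [7.66,-1.27,-3.99,0,-10,0,3]
    - [7.66,-1.27,-3.99,0,-20,0,3]
    - [7.66,-1.27,-3.99,0,-30,0,3]
    - [0,0,0,5,-40,5,3]
    - [0,0,0,10,-45,5,3]
    - [0,0,0,10,-45,5,3]
    - [0,0,0,10,-45,5,3]
    - [0,0,0,10,-45,5,3]
    - [0,0,0,5,-40,0,3]
    - [0,0,0,0,-20,0,3]
    - [0,0,0,0,0,0,3]

```text
time: 12.05
ee_pos: [0.4385, -0.2156, 0.2403]
tcp_rot: [0.1, 60.0, -22.9]
wrist_force: [0.2, -0.8, -1.0]
opening: 0.0088
```

```bash
cat >> h.py <<'E'
S,C=.5,np.cos(np.radians(30))
REt=Rt(ER@np.array([S,0,-C]),ER@np.array([C,0,S]))
uzE=ER@np.array([-S,0,C])
def eg(h,dx=0): return ew([35,0,32])+uzE*h/1000+REt[:,2]*dx/1000
E
python3 - <<'E'
from h import *
Rc,p,o=cur();print(o['time'],p,o['wrist_force'],o['torque'],o['opening'],o['q'])
print(*delta(Rc,p,REt,eg(230)))
c=np.array(vision.calibration('wrist')['mount']);K=np.array(vision.calibration('wrist')['camera_matrix'])
for q in [(-37,55,4.5),(-37,55,-4.5),(-42,55,4.5),(-32,55,4.5),(-37,58,4.5)]:
  print(q,proj((K,np.linalg.inv(c)),np.array(q)/1000))
E
```

```text
12.05 [ 0.4385 -0.2156  0.2403] [ 0.2173 -0.8235 -1.0427] [0.1795 0.4942 0.0008] 0.008764228843065786 [-27.5395 -34.0349 -26.4865  67.6133   2.3306  86.1094]
[-0.1722  0.0173  0.0135] [  2.5142 -26.3814 -13.7016] [  2.5121 -26.3407 -13.7801]
(-37, 55, 4.5) [332.7881 188.1289]
(-37, 55, -4.5) [299.9494 188.1412]
(-42, 55, 4.5) [333.377  190.9188]
(-32, 55, 4.5) [332.2502 185.5809]
(-37, 58, 4.5) [332.8796 177.1169]
```

The plaque is held straight, with its top-edge end at row 186 as predicted. Before lowering I check the easel pose against its projected features.

Run:
```python
from h import *
Rc,p,o=cur()
def loc(y,h,dx): # plaque frame on easel
    return ew([35,y,32])+uzE*h/1000+REt[:,2]*dx/1000
A={'T':('top',cam('top'),'pics/top0.png',(360,230)),'S':('side',cam('side'),'pics/side0.png',(385,215))}
for k,(n,c,f,o0) in A.items():
    im=cv2.imread(f);im=cv2.resize(im,None,fx=8,fy=8,interpolation=2)
    def d(P,col):
        u=(proj(c,P)+.5)*8;cv2.circle(im,(int(u[0]),int(u[1])),3,col,-1)
    for y in(-65,65):
        for dx,h in((-4.5,0),(13.5,0),(13.5,6)): d(loc(y,h,dx),(0,0,255))
    for y in(-35,35):
        for h in(0,72): d(loc(y,h,-4.5),(0,255,255))
    for x in(-75,75):
        for y in(-60,60): d(ew([x,y,8]),(255,0,255))
    x,y=o0;cv2.imwrite(f'pics/ov{k}.png',im[y*8:y*8+600,(x+10)*8:(x+10)*8+720] if k=='S' else im[(y+10)*8:y*8+720,(x+10)*8:(x+10)*8+720])
im=vision.camera('wrist');cv2.imwrite('pics/w10.png',im[:,:,::-1])
```

```text
(no output)
```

View pics/ovT.png

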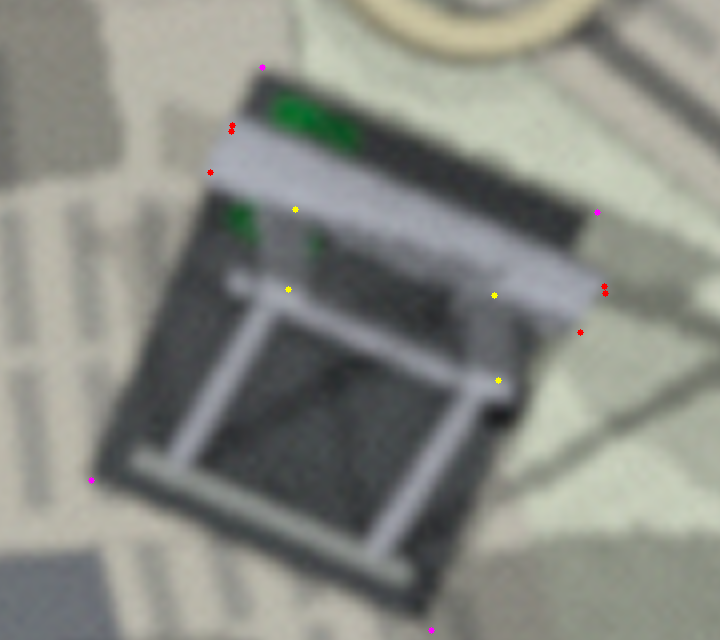

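View pics/ovS.png

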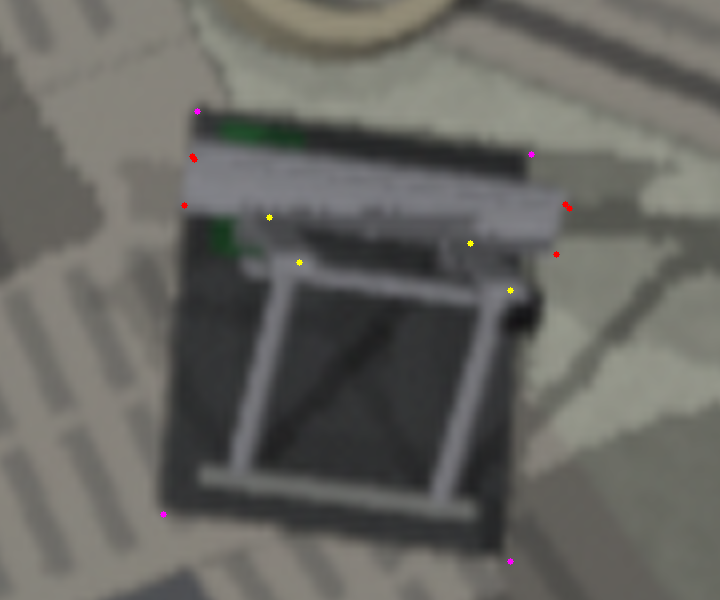

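View pics/w10.png

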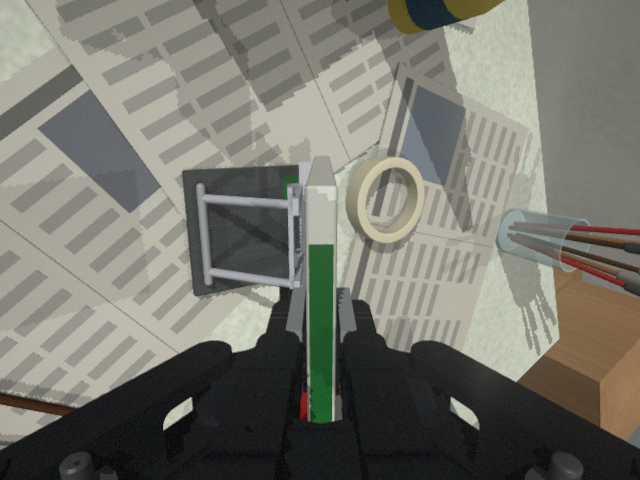

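The projected ledge, plate and rest match the pictures within about 2 mm. I move over the seat, 4.5 mm in front of the rest, and begin to lower.

>>> carry_out:
  increments:
    - [0,0,0,0,-12,-4.5,3]
    - [0,0,0,0,-13.3,-4.8,3]
    - [0,0,0,30,0,0,3]
    - [0,0,0,35,0,0,3]
    - [0,0,0,30,0,0,3]
    - [0,0,0,15,0,0,3]
    - [0,0,0,0,0,0,3]
    - [0,0,0,0,0,0,3]

```text
time: 13.1
ee_pos: [0.4731, -0.2559, 0.1426]
tcp_rot: [0.1, 59.8, -22.7]
wrist_force: [0.3, -1.0, 0.2]
opening: 0.0084
```

Run:
```python
from h import *
Rc,p,o=cur();print(o['time'],p,o['wrist_force'],o['torque'],o['opening'],o['q'])
for n in('top','side','wrist'):
  im=vision.camera(n);cv2.imwrite(f'pics/{n}11.png',im[:,:,::-1])
print(*delta(Rc,p,REt,eg(93)))
a=cv2.imread('pics/top11.png')[200:330,340:500];b=cv2.imread('pics/side11.png')[185:315,370:530]
cv2.imwrite('pics/z11.png',np.hstack([cv2.resize(a,(400,325),interpolation=2),cv2.resize(b,(400,325),interpolation=2)]))
```

```text
13.1 [ 0.4731 -0.2559  0.1426] [ 0.2939 -1.0457  0.2268] [0.2022 0.5285 0.0279] 0.00841718448179031 [-30.4714 -27.8407 -33.7453  54.1506   3.884   83.4032]
[-0.0022  0.1724 -0.0623] [31.167  -2.6091 -6.1685] [31.1883 -2.575  -6.0748]
```

View pics/z11.png

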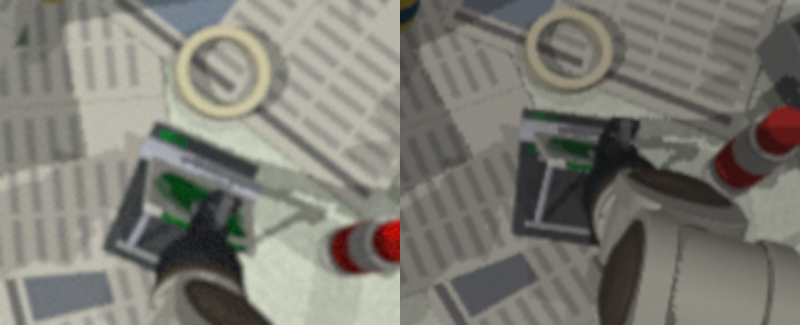

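View pics/wrist11.png

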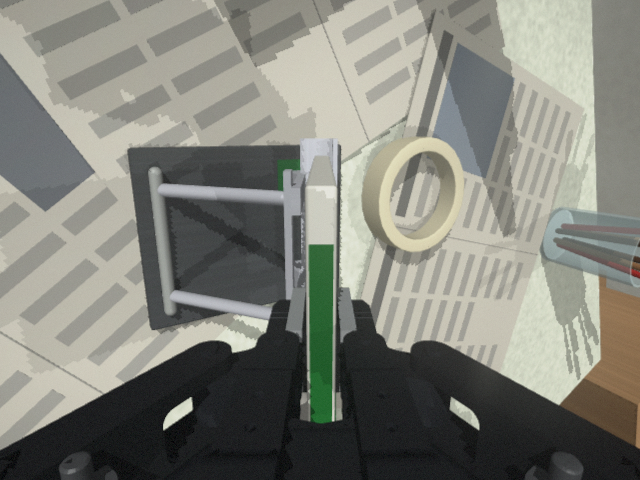

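Run:
```python
from h import *
Rc,p,o=cur();c=cam('wrist',o)
def loc(y,h,dx): return ew([35,y,32])+uzE*h/1000+REt[:,2]*dx/1000
im=cv2.resize(cv2.imread('pics/wrist11.png')[110:260,240:400],None,fx=5,fy=4,interpolation=2);im=cv2.resize(cv2.imread('pics/wrist11.png')[120:270,240:400],None,fx=4,fy=4,interpolation=2)
for y,h,dx in[(65,0,-4.5),(65,0,13.5),(65,6,13.5),(35,72,-4.5)]:
    u=proj(c,loc(y,h,dx));print(y,h,dx,u);cv2.circle(im,(int((u[0]-240)*4),int((u[1]-120)*4)),3,(0,0,255),-1)
cv2.imwrite('pics/z11w.png',im)
print([proj(c,ew(q)) for q in[(-75,60,8),(-75,-60,8)]])
```

```text
65 0 -4.5 [302.1887 141.949 ]
65 0 13.5 [329.0794 141.9309]
65 6 13.5 [329.3083 142.208 ]
35 72 -4.5 [297.097  206.6717]
[array([124.6953, 152.6171]), array([149.5404, 335.5065])]
```

View pics/z11w.png

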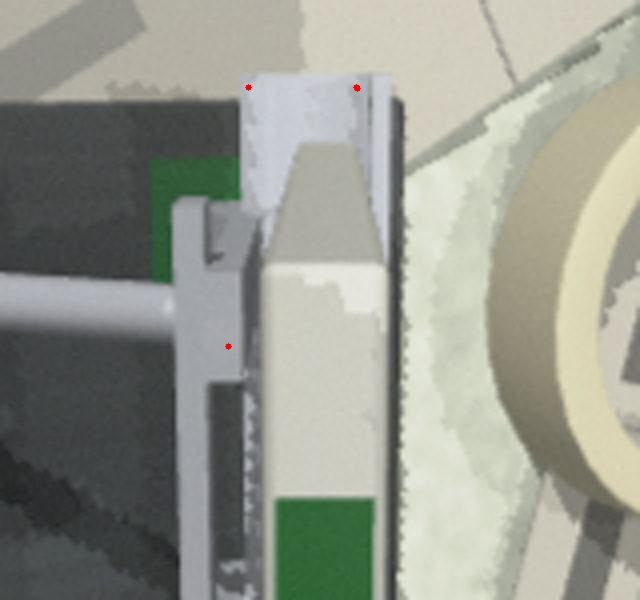

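The wrist view is clear. The ledge spans zoom columns 243–368 and the lip 368–392, and the foot sits about 7 mm in front of the rest. I shift 3 mm towards the rest and lower to about 6 mm above the ledge.

>>> carry_out:
  increments:
    - [0,0,0,0,-0.5,-3,3]
    - [0,0,0,10,0,0,3]
    - [0,0,0,10,0,0,3]
    - [0,0,0,5,0,0,3]
    - [0,0,0,0,0,0,3]
    - [0,0,0,0,0,0,3]

```text
time: 14.0
ee_pos: [0.4819, -0.2602, 0.1182]
tcp_rot: [0.1, 59.9, -22.7]
wrist_force: [-0.5, 0.1, -1.5]
opening: 0.0083
```

```bash
cat > st.py <<'E'
from h import *
import sys
Rc,p,o=cur();print(o['time'],p,'Ftool',Rc.T@o['wrist_force'],'T',Rc.T@o['torque'],o['opening'])
print(*delta(Rc,p,REt,eg(93)))
im=vision.camera('wrist');a=im[120:270,240:400,::-1];cv2.imwrite('pics/%s.png'%sys.argv[1],cv2.resize(a,None,fx=4,fy=4,interpolation=2))
E
python3 st.py w12
```

```text
14.0 [ 0.4819 -0.2602  0.1182] Ftool [ 1.0173 -0.0645 -1.1746] T [-0.0389  0.5749  0.0037] 0.00826916979852887
[-0.0247  0.0942 -0.0647] [ 5.1881 -2.0696 -2.41  ] [ 5.1944 -2.0627 -2.4023]
```

View pics/w12.png

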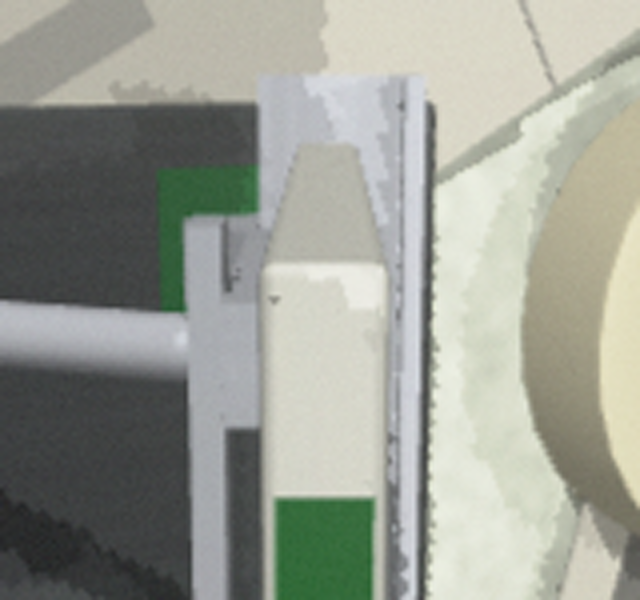

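The foot is above the ledge and inside the lip: foot at columns 297–357, ledge 258–402. I lower 3 mm, then move back towards the rest.

>>> carry_out:
  increments:
    - [0,0,0,2,0,0,3]
    - [0,0,0,1,0,-1,3]
    - [0,0,0,0,0,-1,3]
    - [0,0,0,0,0,-1,3]
    - [0,0,0,0,0,0,3]

```text
time: 14.68
ee_pos: [0.4813, -0.26, 0.1146]
tcp_rot: [0.1, 59.8, -22.7]
wrist_force: [3.2, -0.1, -0.1]
opening: 0.0083
```

```bash
python3 st.py w13
```

```text
14.675 [ 0.4813 -0.26    0.1146] Ftool [1.5816 1.1846 2.5776] T [ 0.1381 -0.3134  0.0191] 0.008300756743639812
[-0.0215  0.1715 -0.0621] [ 2.4333 -2.0529  0.013 ] [ 2.4355 -2.0503  0.0195]
```

View pics/w13.png

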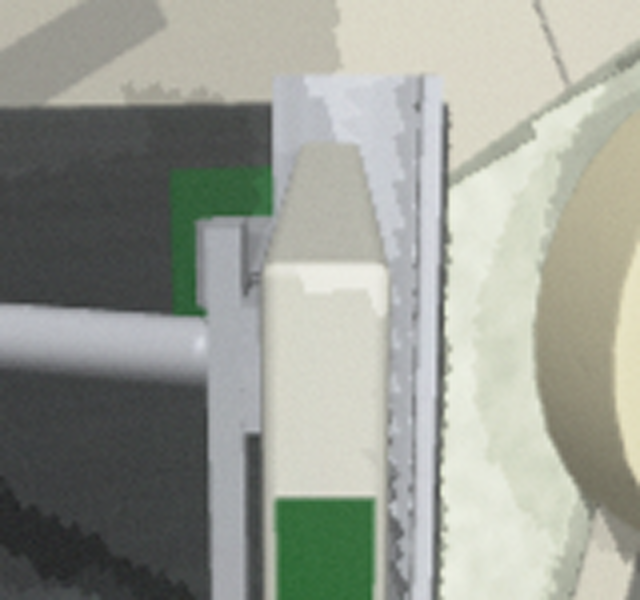

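>>> carry_out:
  increments:
    - [0,0,0,1,0,0,3]
    - [0,0,0,0,0,-1,3]
    - [0,0,0,1,0,0,3]
    - [0,0,0,0,0,0,3]
    - [0,0,0,0,0,0,3]

```text
time: 15.35
ee_pos: [0.4819, -0.2603, 0.1132]
tcp_rot: [0.1, 59.7, -22.7]
wrist_force: [5.4, -2.4, 3.1]
opening: 0.0088
```

```bash
python3 st.py w14
```

```text
15.35 [ 0.4819 -0.2603  0.1132] Ftool [ 0.2792 -0.0657  6.6856] T [ 0.1518 -1.2861 -0.013 ] 0.008817718566582306
[-0.0115  0.2556 -0.0567] [ 0.7931 -2.012   0.1466] [ 0.7944 -2.0113  0.1498]
```

View pics/w14.png

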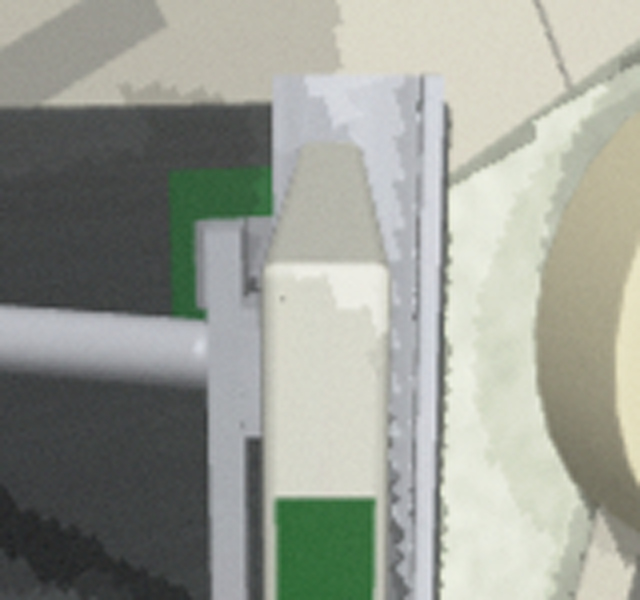

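Contact with the back rest: 6.7 N and the board no longer moves back. I ease off slightly and lower until the foot touches.

>>> carry_out:
  increments:
    - [0,0,0,0.7,0,0.5,3]
    - [0,0,0,0.7,0,0,3]
    - [0,0,0,0,0,0,3]
    - [0,0,0,0,0,0,3]

```text
time: 15.9
ee_pos: [0.4825, -0.2605, 0.1124]
tcp_rot: [0.1, 59.8, -22.7]
wrist_force: [-1.9, 2.3, 12.3]
opening: 0.0085
```

```bash
python3 st.py w15
```

```text
15.9 [ 0.4825 -0.2605  0.1124] Ftool [-11.9849   1.4158   3.9457] T [ 0.0624 -0.2493  0.0207] 0.008469165357573666
[-0.015   0.2107 -0.0549] [-0.1262 -2.0365 -0.0213] [-0.1242 -2.0366 -0.0223]
```

The foot is on the ledge with about 12 N axial. I relieve slightly, release and withdraw.

>>> carry_out:
  increments:
    - [0,0,0,-0.4,0,0,3]
    - [0,0,0,0,0,0,15]
    - [0,0,0,0,0,0,25]
    - [0,0,0,0,0,0,40]
    - [0,0,0,0,0,0,40]
    - [0,0,0,0,0,0,40]

```text
time: 16.7
ee_pos: [0.4818, -0.2601, 0.111]
tcp_rot: [0.1, 59.9, -22.7]
wrist_force: [0.1, -0.3, -0.3]
opening: 0.0342
```

Run:
```python
from h import *
Rc,p,o=cur();print(o['time'],p,'Ftool',Rc.T@o['wrist_force'],o['opening'])
im=vision.camera('wrist');cv2.imwrite('pics/w16.png',im[:,:,::-1])
```

```text
16.7 [ 0.4818 -0.2601  0.111 ] Ftool [ 0.3361 -0.2109  0.0072] 0.03422520704467389
```

View pics/w16.png

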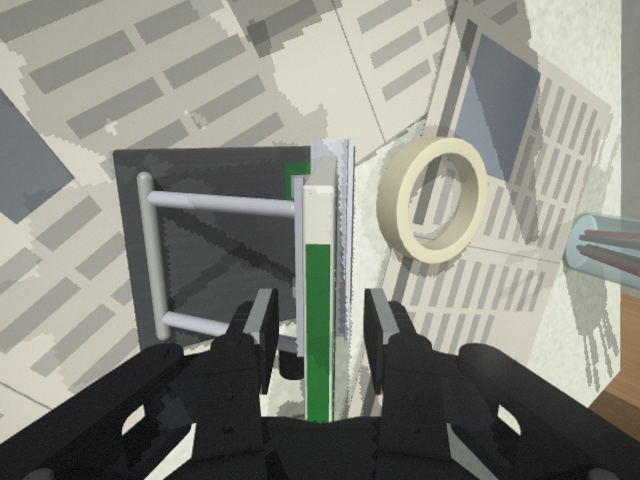

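The board is released and leans back on the rest, with its top edge at columns 302–333. I withdraw along the board.

>>> carry_out:
  increments:
    - [0,0,0,-10,0,0,40]
    - [0,0,0,-25,0,0,40]
    - [0,0,0,-40,0,0,40]
    - [0,0,0,-50,0,0,40]
    - [0,0,0,-40,0,0,40]
    - [0,0,0,0,0,0,40]
    - [0,0,0,0,0,0,40]

```text
time: 17.62
ee_pos: [0.4054, -0.2282, 0.2536]
tcp_rot: [0.1, 59.9, -22.7]
wrist_force: [-0.1, -1.0, -0.3]
opening: 0.0338
```

Run:
```python
from h import *
Rc,p,o=cur();print(o['time'],p,'Ftool',Rc.T@o['wrist_force'],o['opening'],o['q'])
im=vision.camera('wrist');cv2.imwrite('pics/w17.png',im[:,:,::-1])
cv2.imwrite('pics/z17.png',cv2.resize(im[80:280,180:440,::-1],None,fx=3,fy=3,interpolation=2))
```

```text
17.625 [ 0.4054 -0.2282  0.2536] Ftool [ 0.4476 -0.9606  0.1259] 0.03384313470024557 [-32.2995 -36.7922 -26.3978  70.6558   4.7795  81.8323]
```

View pics/z17.png

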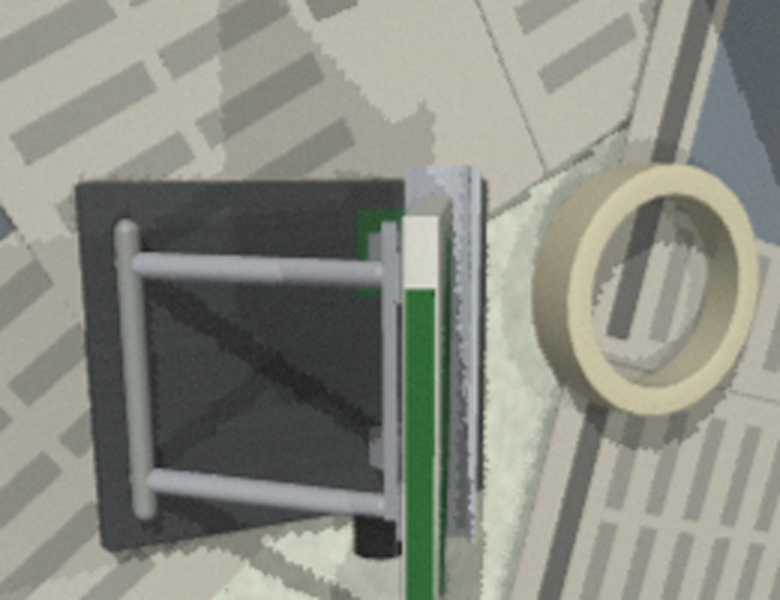

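The foot may stand slightly forward of the rest. I measure the tilt against the in-grip picture, where the board was parallel to the tool.

Run:
```python
from h import *
cal=vision.calibration('wrist');K=np.array(cal['camera_matrix']);M=np.array(cal['mount'])
def ztool(u,v,x):
    d=np.array([(u-K[0,2])/K[0,0],-(v-K[1,2])/K[1,1],-1.]);d=M[:3,:3]@d;o=M[:3,3]
    return (o+d*(x/1000-o[0])/d[0])*1000
for nm,h,(tu,tv),(bu,bv) in [('w11 grip',93,(240+386/4,120+265/4),(240+352/4,120+143/4)),('w13',93,(240+387/4,120+265/4),(240+358/4,120+143/4)),
   ('w17',93+165,(180+438/3,80+217/3),(180+448/3,80+199/3)),('w16',93,(333,187),(338,157))]:
    print(nm,ztool(tu,tv,h-130),ztool(bu,bv,h))
im=cv2.imread('pics/w17.png')
cv2.imwrite('pics/z17b.png',cv2.resize(im[125:165,300:350],None,fx=12,fy=12,interpolation=2))
cv2.imwrite('pics/z16b.png',cv2.resize(cv2.imread('pics/w16.png')[130:200,280:370],None,fx=8,fy=8,interpolation=2))
```

```text
w11 grip [-37.      55.5125   5.514 ] [93.     55.3429  5.6481]
w13 [-37.      55.5125   5.5824] [93.     55.3426  6.5434]
w17 [128.      55.3843   4.9426] [258.      54.0432  10.1204]
w16 [-37.      55.3074   4.5577] [93.     54.6099 11.6256]
```

View pics/z17b.png

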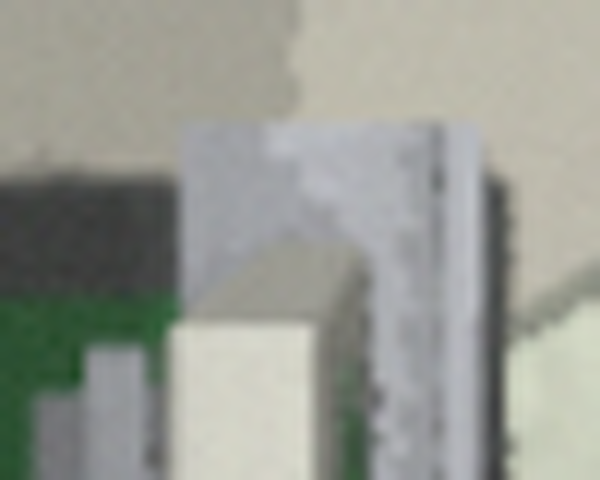

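View pics/z16b.png

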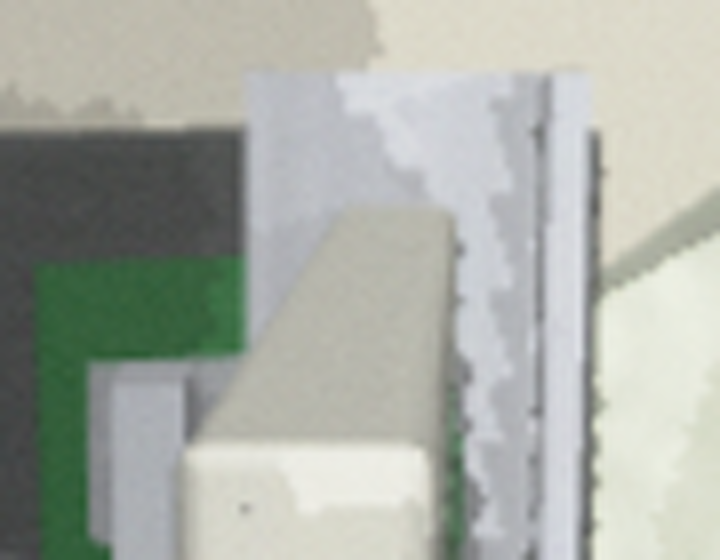

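Measured: the board was flush before I opened the fingers. On release the tool relaxed about 1.4 mm, and the board's foot now stands about 2.5 mm forward, tilted about 2.3°. To mend this I will nudge the lower face back with the fingertips, tool near vertical, coming from the easel's front.

```bash
cat >> h.py <<'E'
def tp(deg): # push pose: tool x tilted, tool y = -ex side
    a=np.radians(deg);x=ER@np.array([-np.sin(a),0,-np.cos(a)]);z=ER@np.array([0,1,0]);return Rt(x,z)
RP=tp(10)
E_UX=np.array([C,0,S]);E_UZ=np.array([-S,0,C])
def pt(h,gap,y=2): # TCP for finger rear face gap mm (horizontal ex) before flush face
    q=np.array([35,y,32])+h*E_UZ+4.5*E_UX+11*np.array([.985,0,-.17])+[gap,0,0];return ew(q)
E
python3 - <<'E'
from h import *
Rc,p,o=cur()
print(Rc)
g=pt(26,50);print(g,*delta(Rc,p,RP,g))
g=pt(26,50)+[0,0,.15];print(g,*delta(Rc,p,RP,g))
# two-stage: pitch -40 about tool y first then roll
print(RP)
E
```

```text
[[ 0.4615  0.3882  0.7977]
 [-0.1931  0.9216 -0.3367]
 [-0.8659  0.0013  0.5003]]
[ 0.5729 -0.2986  0.0549] [-85.9955  31.3746  31.2506] [262.3363  -0.2146  58.317 ] [ 163.414  -213.3473    0.0807]
[ 0.5729 -0.2986  0.2049] [-85.9955  31.3746  31.2506] [132.4543  -0.0125 133.3546] [  15.6929 -187.3001    0.0807]
[[-0.16   -0.9075  0.3883]
 [ 0.0674  0.3824  0.9215]
 [-0.9848  0.1736  0.    ]]
```

>>> carry_out:
  increments:
    - [-8.6,3.14,3.13,0,0,0,30]
    - [-8.6,3.14,3.13,0,0,0,30]
    - [-8.6,3.14,3.13,0,0,0,30]
    - [-8.6,3.14,3.13,0,0,0,30]
    - [-8.6,3.14,3.13,0,0,0,30]
    - [-8.6,3.14,3.13,0,0,0,30]
    - [-8.6,3.14,3.13,0,0,0,30]
    - [-8.6,3.14,3.13,0,0,0,30]
    - [-8.6,3.14,3.13,0,0,0,30]
    - [-8.6,3.14,3.13,0,0,0,30]
    - [0,0,0,0,0,0,30]
    - [0,0,0,0,0,0,30]

```text
time: 19.18
ee_pos: [0.4055, -0.2281, 0.2532]
tcp_rot: [89.8, 80.0, 156.8]
wrist_force: [0.2, 0.2, -1.0]
opening: 0.0256
```

Run:
```python
from h import *
Rc,p,o=cur();print(o['time'],p,o['q'],o['opening'])
g=pt(26,50)+[0,0,.15];print(g,*delta(Rc,p,RP,g))
```

```text
19.175 [ 0.4055 -0.2281  0.2532] [-28.7708   3.8794  10.6378 106.7     -0.9624  -5.6754] 0.025645571044446577
[ 0.5729 -0.2986  0.2049] [-0.1562  0.063   0.0126] [  16.0985 -187.2545    0.5158] [  16.057  -187.2588    0.023 ]
```

>>> carry_out:
  increments:
    - [0,0,0,0,-30,0,30]
    - [0,0,0,0,-45,0,30]
    - [0,0,0,4,-45,0,30]
    - [0,0,0,6,-40,0,30]
    - [0,0,0,6,-27,0,30]
    - [0,0,0,0,0,0,30]
    - [0,0,0,0,0,0,30]

```text
time: 20.05
ee_pos: [0.5721, -0.2987, 0.2065]
tcp_rot: [89.9, 80.1, 157.0]
wrist_force: [-1.1, 0.8, -0.2]
opening: 0.0258
```

Run:
```python
from h import *
Rc,p,o=cur();print(o['time'],p,o['q'],o['opening'])
g=pt(26,40);print(g,*delta(Rc,p,RP,g))
im=vision.camera('wrist');cv2.imwrite('pics/w20.png',im[:,:,::-1])
im=vision.camera('side');cv2.imwrite('pics/s20.png',cv2.resize(im[150:330,360:600,::-1],None,fx=3,fy=3,interpolation=2))
```

```text
20.05 [ 0.5721 -0.2987  0.2065] [-27.2491  29.9864  37.7144 107.6341  -0.7335  -4.2529] 0.02577300847756494
[ 0.5637 -0.2948  0.0549] [-0.0805  0.0247  0.0672] [150.9539 -17.037    0.3657] [150.9337 -17.2145   0.4066]
```

View pics/w20.png

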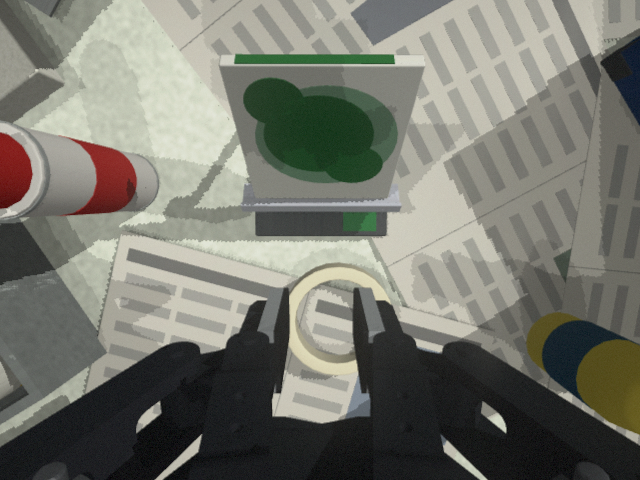

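View pics/s20.png

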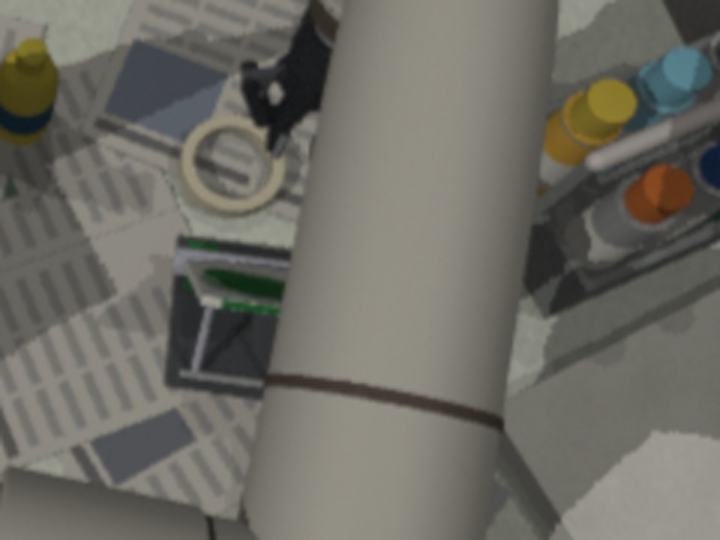

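The plaque stands centred on the ledge: ledge at columns 242–400, board top 221–424. I descend in front of it.

>>> carry_out:
  increments:
    - [0,0,0,30,-5,0,30]
    - [0,0,0,35,-5,0,30]
    - [0,0,0,35,-5,0,30]
    - [0,0,0,30,-2,0,30]
    - [0,0,0,18,0,0,30]
    - [0,0,0,0,0,0,30]
    - [0,0,0,0,0,0,30]

```text
time: 21.02
ee_pos: [0.5648, -0.2954, 0.0588]
tcp_rot: [90.0, 80.2, 157.2]
wrist_force: [0.7, 1.2, 0.3]
opening: 0.0259
```

Run:
```python
from h import *
Rc,p,o=cur();print(o['time'],p,o['q'],'Ft',Rc.T@o['wrist_force'])
g=pt(26,3);print(g,*delta(Rc,p,RP,g))
im=vision.camera('wrist');cv2.imwrite('pics/w21.png',im[:,:,::-1])
```

```text
21.025 [ 0.5648 -0.2954  0.0588] [-27.2683  27.366   17.7287  90.1834  -0.7605  -4.3551] Ft [-0.3048 -0.1295  1.3841]
[ 0.5296 -0.2804  0.0549] [ 0.0017 -0.0054  0.15  ] [10.4381 37.075   0.1467] [10.5352 37.0475  0.1446]
```

View pics/w21.png

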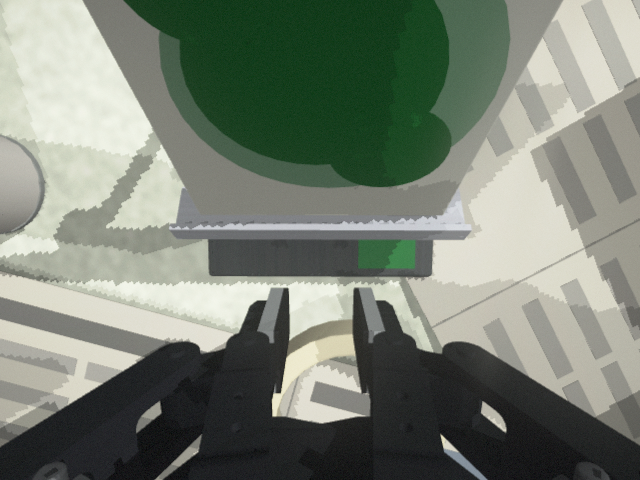

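The lip is at row 230 and the fingers stand clear in front. I move in to a small gap, then press gently.

>>> carry_out:
  increments:
    - [0,0,0,4,12,0,30]
    - [0,0,0,3,12,0,30]
    - [0,0,0,1,8,0,30]
    - [0,0,0,0,2,0,30]
    - [0,0,0,0,0,0,30]
    - [0,0,0,0,0,0,30]

```text
time: 21.82
ee_pos: [0.5327, -0.2818, 0.0551]
tcp_rot: [90.0, 80.0, 157.2]
wrist_force: [0.3, 0.3, -0.5]
opening: 0.0257
```

```bash
cat > st2.py <<'E'
from h import *
import sys
Rc,p,o=cur();print(o['time'],p,'Ft',Rc.T@o['wrist_force'],'T',Rc.T@o['torque'])
g=pt(26,0);print(g,*delta(Rc,p,RP,g))
im=vision.camera('wrist');cv2.imwrite('pics/%s.png'%sys.argv[1],im[:,:,::-1])
E
python3 st2.py w22
```

```text
21.825 [ 0.5327 -0.2818  0.0551] Ft [ 0.5041 -0.2324  0.4189] T [-0.0499  0.0131 -0.1525]
[ 0.5268 -0.2792  0.0549] [ 0.0191 -0.0012  0.0396] [1.2926 6.2732 0.0552] [1.2969 6.2723 0.0531]
```

View pics/w22.png

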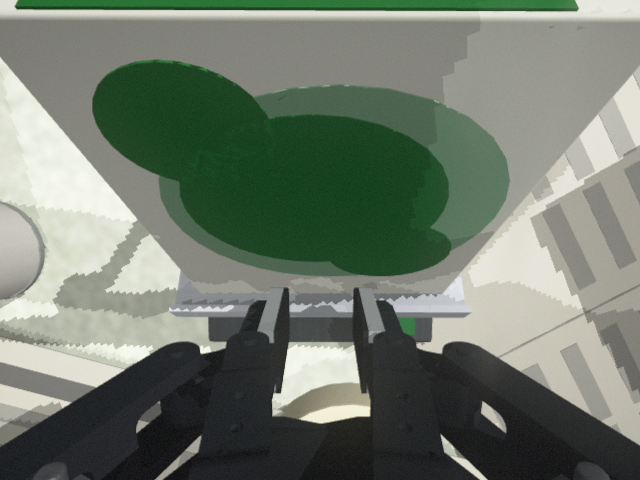

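>>> carry_out:
  increments:
    - [0,0,0,0,1.5,0,30]
    - [0,0,0,0,1.5,0,30]
    - [0,0,0,0.5,1,0,30]
    - [0,0,0,0,1,0,30]
    - [0,0,0,0,0,0,30]

```text
time: 22.5
ee_pos: [0.5277, -0.2797, 0.0555]
tcp_rot: [90.0, 80.0, 157.2]
wrist_force: [0.1, -0.3, -0.4]
opening: 0.0254
```

```bash
python3 st2.py w23
```

```text
22.5 [ 0.5277 -0.2797  0.0555] Ft [ 0.3673 -0.2262 -0.2391] T [-0.0232 -0.0089 -0.2038]
[ 0.5268 -0.2792  0.0549] [ 0.0165 -0.0018  0.027 ] [0.7422 0.8919 0.0777] [0.7427 0.8915 0.0775]
```

>>> carry_out:
  increments:
    - [0,0,0,0,1,0,30]
    - [0,0,0,0,1,0,30]
    - [0,0,0,0.3,0,0,30]
    - [0,0,0,0,0,0,30]

```text
time: 23.05
ee_pos: [0.5261, -0.279, 0.0557]
tcp_rot: [90.0, 80.1, 157.2]
wrist_force: [0.4, 0.2, 1.9]
opening: 0.0253
```

```bash
python3 st2.py w24; python3 -c "
import cv2,numpy as np
L=[cv2.resize(cv2.imread('pics/%s.png'%n)[240:330,160:480],None,fx=2.4,fy=2.2,interpolation=2) for n in('w22','w23','w24')]
cv2.imwrite('pics/cmp.png',np.vstack(L))"
```

```text
23.05 [ 0.5261 -0.279   0.0557] Ft [-1.88    0.0438  0.2936] T [ 0.0232 -0.0305 -0.4027]
[ 0.5268 -0.2792  0.0549] [ 0.0163 -0.0011  0.0567] [ 0.662  -0.8946  0.0766] [ 0.6611 -0.8952  0.0768]
```

View pics/cmp.png

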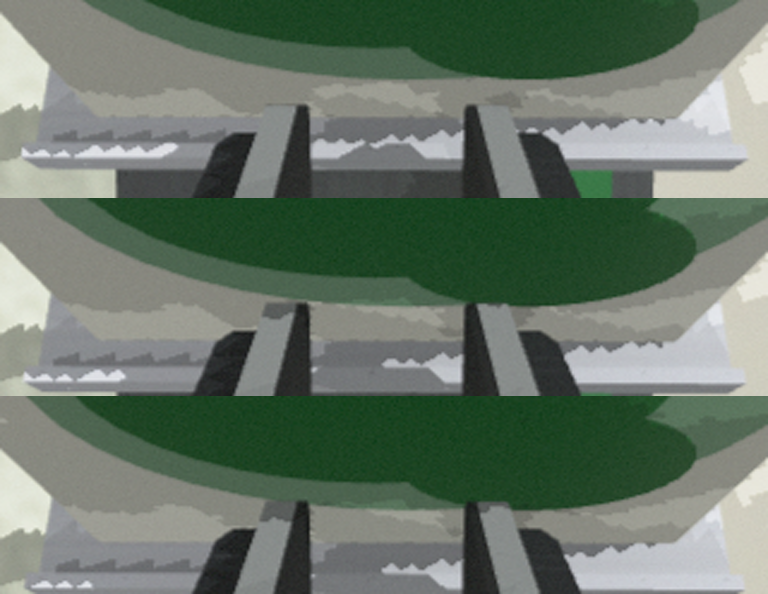

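>>> carry_out:
  increments:
    - [0,0,0,0,1,0,30]
    - [0,0,0,0,1,0,30]
    - [0,0,0,0,0,0,30]

```text
time: 23.48
ee_pos: [0.5243, -0.2782, 0.056]
tcp_rot: [90.0, 80.1, 157.2]
wrist_force: [4.1, -1.4, 1.4]
opening: 0.0256
```

```bash
python3 st2.py w25; python3 -c "
import cv2,numpy as np
L=[cv2.resize(cv2.imread('pics/%s.png'%n)[240:330,160:480],None,fx=2.4,fy=2.2,interpolation=2) for n in('w23','w24','w25')]
cv2.imwrite('pics/cmp2.png',np.vstack(L))"
```

```text
23.475 [ 0.5243 -0.2782  0.056 ] Ft [-2.1195 -4.0341  0.3115] T [ 0.0082 -0.0524 -0.897 ]
[ 0.5268 -0.2792  0.0549] [ 0.0205 -0.0009  0.0697] [ 0.6261 -2.8175  0.0594] [ 0.6226 -2.8183  0.0604]
```

View pics/cmp2.png

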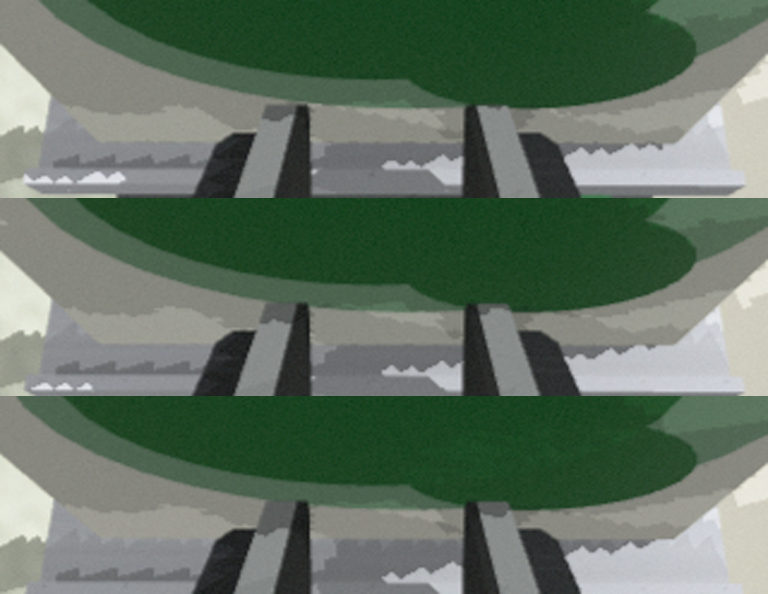

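The foot now moves back with the fingers and the lip gap is growing. I push a little more until the force rises.

>>> carry_out:
  increments:
    - [0,0,0,0,1,0,30]
    - [0,0,0,0,0,0,30]

```text
time: 23.78
ee_pos: [0.5242, -0.2782, 0.0562]
tcp_rot: [90.0, 80.2, 157.2]
wrist_force: [7.0, -3.5, 1.1]
opening: 0.0257
```

```bash
python3 st2.py w26
```

```text
23.775 [ 0.5242 -0.2782  0.0562] Ft [-2.396  -7.5155 -0.479 ] T [ 0.0229 -0.0569 -1.802 ]
[ 0.5268 -0.2792  0.0549] [ 0.0203 -0.0033  0.1631] [ 0.7912 -3.0383  0.0558] [ 0.7826 -3.0406  0.0569]
```

View pics/w26.png

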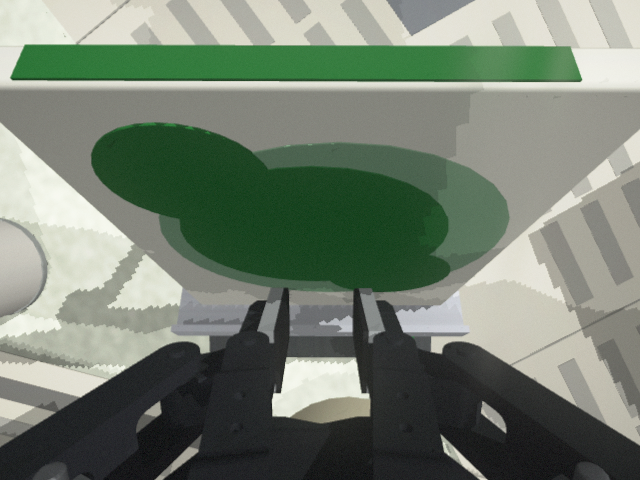

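The fingers stopped against 7.5 N, so the board is pressed flat. I retreat straight out, then up.

>>> carry_out:
  increments:
    - [0,0,0,0,-2,0,30]
    - [0,0,0,0,-5,0,30]
    - [0,0,0,0,-15,0,30]
    - [0,0,0,-10,-20,0,30]
    - [0,0,0,-40,0,0,30]
    - [0,0,0,-55,0,0,30]
    - [0,0,0,-55,0,0,30]
    - [0,0,0,-40,0,0,30]
    - [0,0,0,0,0,0,30]
    - [0,0,0,0,0,0,30]

```text
time: 25.08
ee_pos: [0.5932, -0.3073, 0.2442]
tcp_rot: [89.9, 79.9, 157.1]
wrist_force: [-0.5, 0.5, -0.9]
opening: 0.0259
```

```bash
python3 st2.py w27
```

```text
25.075 [ 0.5932 -0.3073  0.2442] Ft [0.9611 0.4429 0.2392] T [ 0.019   0.0196 -0.1716]
[ 0.5268 -0.2792  0.0549] [ 0.0182  0.0058 -0.0914] [199.008   37.7837   0.043 ] [198.9475  38.101    0.0511]
```

View pics/w27.png

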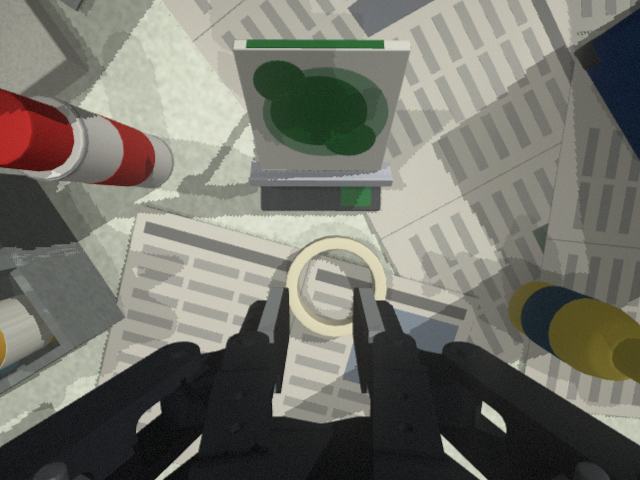

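>>> carry_out:
  increments:
    - [0,0,0,0,30,0,35]
    - [0,0,0,0,45,0,35]
    - [0,0,0,0,50,0,35]
    - [0,0,0,0,45,0,35]
    - [0,0,0,0,35,0,35]
    - [8.6,-3.14,-3.13,0,0,0,35]
    - [8.6,-3.14,-3.13,0,0,0,35]
    - [8.6,-3.14,-3.13,0,0,0,35]
    - [8.6,-3.14,-3.13,0,0,0,35]
    - [8.6,-3.14,-3.13,0,0,0,35]
    - [8.6,-3.14,-3.13,0,0,0,35]
    - [8.6,-3.14,-3.13,0,0,0,35]

```text
time: 26.62
ee_pos: [0.4063, -0.2286, 0.2792]
tcp_rot: [-6.6, 69.9, -2.0]
wrist_force: [-0.2, -0.2, 0.1]
opening: 0.0298
```

>>> carry_out:
  increments:
    - [8.6,-3.14,-3.13,0,0,0,35]
    - [8.6,-3.14,-3.13,0,0,0,35]
    - [8.6,-3.14,-3.13,0,0,0,35]
    - [0,0,0,0,0,0,35]
    - [0,0,0,0,0,0,35]

```text
time: 27.25
ee_pos: [0.4069, -0.2286, 0.2804]
tcp_rot: [0.0, 60.0, -22.6]
wrist_force: [0.4, -0.5, 0.6]
opening: 0.0303
```

Run:
```python
from h import *
Rc,p,o=cur();print(o['time'],p,'Ftool',Rc.T@o['wrist_force'],o['q'])
print(*delta(Rc,p,REt,eg(258)))
im=vision.camera('wrist');cv2.imwrite('pics/w28.png',im[:,:,::-1])
cv2.imwrite('pics/z28.png',cv2.resize(im[80:280,180:440,::-1],None,fx=3,fy=3,interpolation=2))
```

```text
27.25 [ 0.4069 -0.2286  0.2804] Ftool [-0.1862 -0.3124  0.8009] [-32.2717 -35.4092 -22.5932  73.1953   4.8217  81.6348]
[ 0.1838 -0.0246 -0.1317] [ 21.2855  -2.064  -12.9758] [ 21.2846  -2.0567 -12.9783]
```

View pics/z28.png

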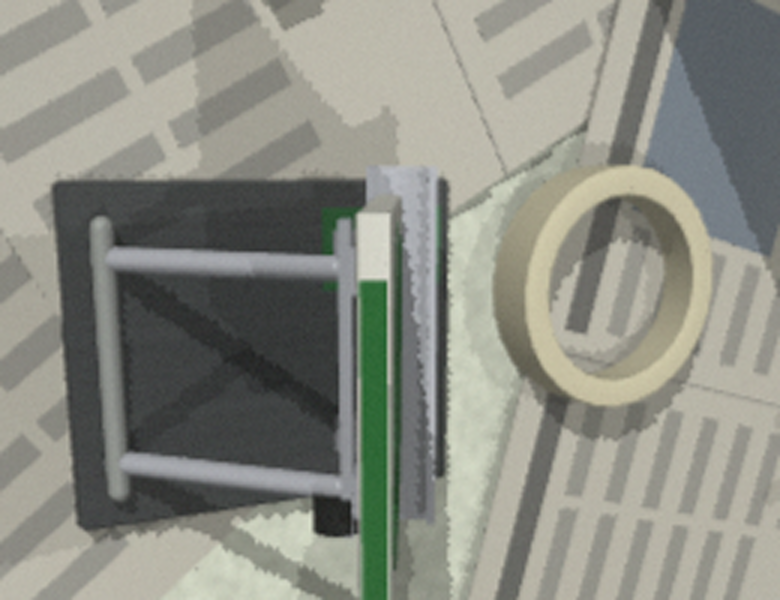

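Run:
```python
from h import *
cal=vision.calibration('wrist');K=np.array(cal['camera_matrix']);M=np.array(cal['mount'])
def zt(u,v,x):
    d=np.array([(u-K[0,2])/K[0,0],-(v-K[1,2])/K[1,1],-1.]);d=M[:3,:3]@d;o=M[:3,3]
    return (o+d*(x/1000-o[0])/d[0])*1000
print(zt(180+390/3,80+213/3,149),zt(180+399/3,80+197/3,279), 'ledge left end',zt(180+367/3,80+166/3,279),'lip in',zt(180+432/3,80+170/3,275))
im=cv2.imread('pics/w28.png')
cv2.imwrite('pics/z28b.png',cv2.resize(im[125:175,285:345],None,fx=11,fy=11,interpolation=2))
```

```text
[149.      55.1721  -6.5387] [279.      53.8703  -6.7232] ledge left end [279.      64.4494 -17.8891] lip in [275.      63.1574   4.882 ]
```

View pics/z28b.png

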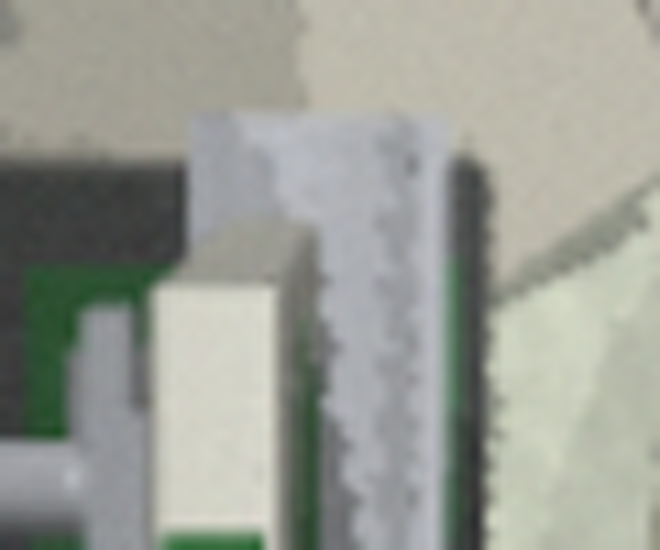

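The board is now parallel to the rest: top and foot edges at -6.5 and -6.7 mm in the tool frame. Its end is about 10 mm from the ledge end, as it should be when centred. Last, a check of the whole scene.

>>> carry_out:
  increments:
    - [0,0,0,-40,0,0,35]
    - [0,0,0,-40,0,0,35]
    - [0,0,0,0,0,0,35]
    - [0,0,0,0,0,0,35]
    - [0,0,0,0,0,0,35]

```text
time: 27.92
ee_pos: [0.3704, -0.2136, 0.3488]
tcp_rot: [0.2, 60.1, -22.7]
wrist_force: [-0.2, 0.1, 0.7]
opening: 0.0296
```

Run:
```python
from h import *
Rc,p,o=cur();print(o['time'],p,o['wrist_force'],o['qd'])
for n in('top','side'):
    im=vision.camera(n);cv2.imwrite(f'pics/{n}30.png',im[:,:,::-1])
```

```text
27.925 [ 0.3704 -0.2136  0.3488] [-0.1985  0.0855  0.7   ] [ 0.1826 -0.2414 -0.0393  0.032  -0.0436  0.1275]
```

View pics/top30.png

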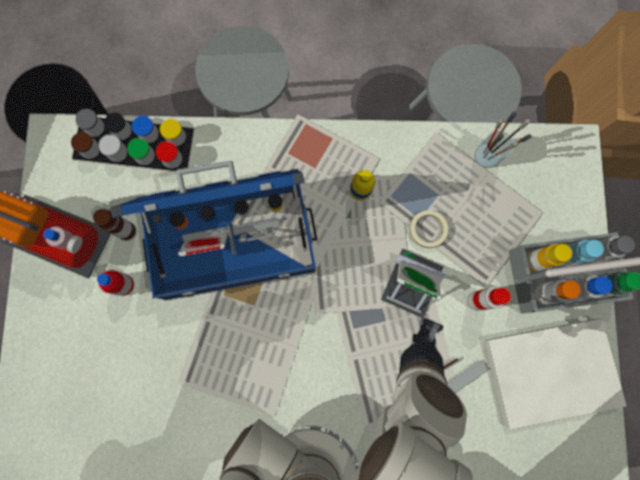

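View pics/side30.png

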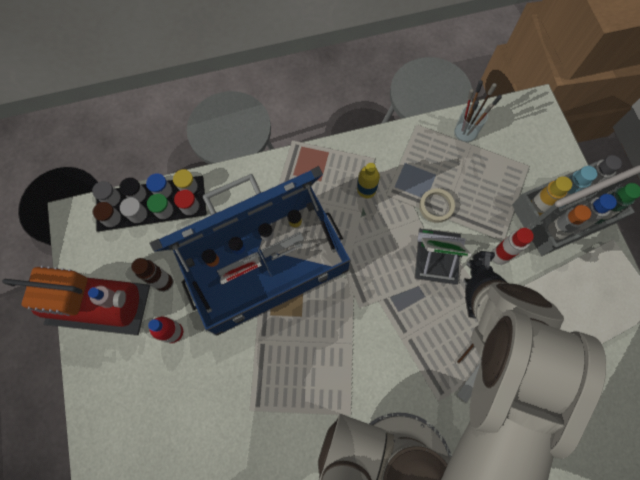

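The lid is up with its handle at (208,172) in the top view, the red plaque is in its bay at (203,246), and the green plaque is on the easel at (420,280). The cans, bottles and tape are where they started and the arm is clear, so I hand in.

```bash
python3 -c "
from workcell import job_done
print(job_done())"
```

```text
the job is handed in; nothing more can be done
None
```

The job is done and handed in at about 28 s: the chest lid is up and the green plaque is on the easel.

- **Lid:** I lifted it by the handle to about 0.75 rad and let go, and the struts carried it to the stop. The last top and side pictures still show it up.
- **Green plaque:** I drew it out of the right bay along its own plane and set it on the easel, sprayed side outwards.
- **A fault, mended:** When I opened the fingers the tool relaxed about 1.4 mm. That left the plaque's foot about 2.5 mm forward of the back rest, tilted about 2.3°. I pushed the lower face back with the fingertips until they stopped against about 7.5 N.
- **Last checks:** The wrist view shows the plaque parallel to the intended rest lean (top and foot edges agree within about 0.2 mm) and centred on the ledge to about 1 mm. The red plaque is in its bay, the cans, bottles and tape stand where they were, and the arm touches nothing.
- **A disagreement:** The wrist camera consistently showed things a few pixels off from my projections of the fixed-camera pose estimates. Where it mattered I went by what the wrist camera showed relative to the gripper, and by contact forces.

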